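Put two draining baskets on their own drip stands

ROBOT

A 6-joint arm with a two-finger parallel gripper is mounted at the origin on a cart in front of the work surface, level with it; the furniture and walls round the work are solid. World frame = base frame: x ahead of the robot, y to its left, z up, the work surface at z = 0. Lengths are in m, angles in degrees, forces in N, time in s.
With the tool pointing down it reaches from about 0.4 to 0.825 m from the base axis. Payload 7 kg.
Tool frame: the origin (TCP) lies at the very end of the fingers, on their centre line; the grasp point (between the pads) lies 19 mm behind it; z points along the fingers, y is the direction in which the jaws open and shut (so a half turn about z gives the same grasp; the last joint's range is limited). The gripper opens to 88 mm and grips with 3 to 60 N. Pads are 19 mm wide; open, the fingers measure 130 mm over their backs; the gripper's body (78 mm by 193 mm) begins 47 mm behind the grasp point.
Start: joints at [89.502, 20.546, 0.682, 0, -70.136, -16.507], TCP at [0.197, 0.645, 0.187] pointing down, gripper open.
Joint ranges: [-176.03, 176.03], [-82.01, 121.73], [-58.28, 71.71], [-173.87, 95.51], [-174.79, -0.11], [-173.66, 173.66]. Speed limits (degrees/s): [136.94, 136.94, 172.46, 180, 180, 180].

INTERFACE

Orientations are given as [roll, pitch, yaw] about the fixed x, y, z axes, in that order (R = Rz(yaw) Ry(pitch) Rx(roll)).
In Python, from plant import ctrl gives the robot as it stands.
- The arm moves only by the tool move_arm, never from a script. Its argument "increments" is a list of rows, each a list of 2 entries, a list of its own where there are three numbers: the shift along the world's x, y, z in mm, then the turn about the world's z in rad. A call has exactly 8 rows; each row shifts and turns the pose as measured when the row begins; what a row does not reach is not made up. A row lasts 1/10 s, in which the tool goes at most 50 mm and 8.59 degrees, less where a joint would pass 70% of its speed; a pose out of reach is approached as far as the arm can. A call with a gripper value outside its range is refused whole. "jaw" is the gripper command: -1 is shut, 1 is fully open, values between are in proportion, set as the call begins (left out, the last holds). The fingers move at their own pace and stop on an object; the grip force is fixed at half the most. Time passes only in rows, so rows that do not move let the fingers close, or fill a call up. It gives the time, the measured TCP pose, the force and the opening at its end, in the units of the state.
- ctrl.get_obs(): the state, without advancing time (a new reading comes with each control period).
- ctrl.snapshot(name): name is "scene" or "top" or "wrist"; returns a dict with "color" (384x512x3 uint8, red, green, blue), "fx", "fy", "cx", "cy" (pixels), "R" (3x3) and "t" (3): a world point X has camera coordinates R X + t. Camera axes: x right, y down, z forward; pixel columns grow to the right and rows downward; lengths in m; the calibration is good to about 2 mm. The wrist camera is an equidistant fisheye: a pixel r from the principal point sees the ray r / f radians off the axis. A picture is of the moment at which its call begins. There is no depth.
- ctrl.close_job(): hands the job in, once; it reports no verdict.
The state is a dict: "clock": time; "joint_pos": joint angles; "qvel": joint speeds; "tau": joint torques, N m; "tool_pos": TCP position; "orientation": TCP orientation; "force": force on the tool from outside, world axes, zero at the start; "moment": the same for the moment, N m; "opening": finger opening in m.
Only numpy, scipy, OpenCV 4.12 (cv2) and the standard library are available. Lean on these libraries where they do the work, as an engineer would, in place of code of your own. Each camera call takes 0.05 s, during which the arm holds its last target.

TASK

The wide wire basket has been hung on the wrong drip stand, the one with the narrow double hook. Lift it off and hang it by its handle on the stand with the wide double hook; then take the small basket from the worktop and hang it by its handle on the narrow double hook that has become free. Each basket must hang level and at rest with its handle down in the notches of both prongs, and the bottles and the beaker around them must be left standing where they are.

Things in the scene. Friction and masses are not known exactly. Their poses are not given: they have to be found in the camera images.
- basket_wide_handle (a point): Wide steel wire basket: middle of its level grip bar (round, 10 mm thick, straight for y within +-60 mm), 115 mm above the basket's underside. y along the bar, z up. A rigid bail (legs 6 mm thick at y = +-68 mm) carries the bar; between the bar and the basket's rim the bail is open. Starts hung on the narrow stand. Half a turn about z gives the same basket
- basket_wide: The wide basket itself: rigid open wire box, 76 mm (x) by 140 mm (y), rim 42 mm above its underside, about 0.3 kg. Origin: centre of its underside, 115 mm under the middle of the grip bar; axes as its handle's
- basket_small_handle (a point): Small steel wire basket: middle of its level grip bar (round, 10 mm thick, straight for y within +-34 mm), 105 mm above the basket's underside. y along the bar, z up. Rigid bail with legs 6 mm thick at y = +-41 mm, too narrow for the wide hook. Starts standing on the worktop. Half a turn about z gives the same basket
- basket_small: The small basket itself: rigid open wire box, 70 mm (x) by 86 mm (y), rim 40 mm above its underside, about 0.2 kg. Origin: centre of its underside, 105 mm under the middle of the grip bar; axes as its handle's
- stand_wide_hook (a point): Wide double hook of a fixed steel drip stand: where the middle of a hung bar's axis rests, 210 mm above the worktop, between two prongs (7 mm round bar) at y = +-45 mm that point to -x, the open side; z up. A basket comes in from the open side with its bail over both upturned tips (bar about 40 mm above this point) and is then lowered into the notches
- stand_wide: That stand (both alike): white drip tray, 125 mm (x) by 150 mm (y), 12 mm high. Origin: tray centre, 15 mm behind (+x of) the hook point. Each prong, heights from the hook point: underside -12 mm; notch 12.5 mm inner radius; tip 21 mm in front, top +22 mm; rear of notch +15 mm, then level to a cross bar (top +17 mm) on a 14 mm post, both 75 mm behind
- stand_narrow_hook (a point): Narrow double hook of the other fixed drip stand: where the middle of a hung bar's axis rests, 195 mm above the worktop, between two prongs at y = +-24 mm that point to -x, the open side; z up. Same side view and way of hanging as the wide one
- stand_narrow: The stand with the narrow double hook: tray 125 mm (x) by 110 mm (y), 12 mm high, else like the other stand. Origin: tray centre on the worktop, 15 mm behind (+x of) its hook point
- tall_bottle_centre (a point): Bystander: white bottle with a red cap, 81 mm thick, 200 mm tall; the point is at its centre, 100 mm above the worktop
- low_bottle_centre (a point): Bystander: white bottle with a white cap, 64 mm thick, 130 mm tall; the point is at its centre, 65 mm above the worktop
- glass_beaker_centre (a point): Bystander: small clear beaker, 57 mm wide, 60 mm tall; the point is at its centre, 30 mm above the worktop

How it is judged (in metres and radians):
On the way, in this order (a step that is already met when the one before it is completed fails the run):
1. the wide basket hangs on the wide double hook (distance between basket_wide_handle and stand_wide_hook below 0.02 m and angle between basket_wide_handle's own z axis and vertical below 0.2 rad), for 0.2 s.
2. the small basket hangs on the narrow double hook (distance between basket_small_handle and stand_narrow_hook below 0.02 m and angle between basket_small_handle's own z axis and vertical below 0.2 rad), for 0.2 s.
At the end, for the whole second after the job is handed in: Each basket hangs on its own stand (wide on wide hook, small on narrow hook): the middle of its handle bar within 20 mm of the hook's point and no more than 6 mm above it, so the bar lies in both notches; tilted less than 0.15 rad, and slower than 0.05 m/s (distance between basket_wide_handle and stand_wide_hook below 0.02 m and z of basket_wide_handle in the frame of stand_wide_hook below 0.006 m and angle between each of basket_wide_handle, basket_small_handle's own z axis and vertical below 0.15 rad and distance between basket_small_handle and stand_narrow_hook below 0.02 m and z of basket_small_handle in the frame of stand_narrow_hook below 0.006 m and linear speed of each of basket_wide, basket_small below 0.05 m/s); the robot touches nothing.
It fails at once if a bottle or the beaker was shifted by more than 25 mm or tipped (distance of any of tall_bottle_centre, low_bottle_centre, glass_beaker_centre from where it was at the start of the episode above 0.025 m or angle between any of tall_bottle_centre, low_bottle_centre, glass_beaker_centre's own z axis and vertical above 0.3 rad).
It also fails if it takes over 64 s, if anything falls off the work surface, if the arm or the gripper's body presses on something with over 40 N, if the wrist force passes 120 N, or if a joint passes its speed limit or range.

## Working session

There is one attempt and no reset: what is moved stays moved. The work goes in short steps, Python scripts to look and compute and a tool call to move; the robot and the scene stay as the last step left them, time stands still between calls to the robot, and variables do not carry over. Pictures are saved under pics/ and viewed, and the job is handed in when it is done.

Besides the shell and the picture viewer there is one more tool, called as name([rows], argument=value, ...), one row to a line, values as JSON. move_arm: Moves the arm, as the interface text tells. Its arguments: {"type":"object","properties":{"increments":{"type":"array","items":{"type":"array"}},"jaw":{"type":"number"}},"required":["increments"]}

```bash
ls; mkdir -p pics; python3 - <<'E'
from plant import ctrl
import cv2
o=ctrl.get_obs();print(o)
for n in("scene","top","wrist"):
    s=ctrl.snapshot(n);cv2.imwrite(f"pics/{n}0.png",s["color"][:,:,::-1])
    print(n,s["fx"],s["fy"],s["cx"],s["cy"],s["R"],s["t"])
E
```

```text
pics
{'clock': 0.0, 'joint_pos': array([ 8.95015684e+01,  2.05925181e+01,  6.35768178e-01, -2.05156903e-02,
       -7.01368869e+01, -1.65095869e+01]), 'qvel': array([-0.01136405,  0.02794665,  0.03020249, -0.06748666, -0.00848367,
        0.0261231 ]), 'tau': array([-1.34668764e-03, -5.82711196e+01,  2.93064219e+01,  6.99761957e+00,
        7.26358965e-03, -1.56433121e-04]), 'tool_pos': array([0.1972774 , 0.64495775, 0.18602443]), 'orientation': array([ 1.79904743e+02, -8.12091393e-03, -1.70149982e+01]), 'force': array([0.72135055, 0.51057862, 0.51170328]), 'moment': array([0.02148136, 0.06392688, 0.02380616]), 'opening': 0.08750646601105254}
scene 409.0083506860272 409.0083506860272 260.92703839564535 189.12297134365372 [[ 0.8381663  -0.54535601  0.00800466]
 [-0.40145565 -0.62680533 -0.66779371]
 [ 0.36920268  0.55650867 -0.74430335]] [-0.43617003  0.31006804  1.22327489]
top 363.49486374341814 363.49486374341814 254.87418983389398 196.5173667295122 [[ 0.00260933 -0.99999485  0.00187085]
 [-0.9819951  -0.00291574 -0.18888387]
 [ 0.18888835 -0.00134431 -0.98199765]] [-0.00501708  0.51832478  1.14682833]
wrist 297.3186396354542 297.3186396354542 256.2190491172065 197.35138593701438 [[-2.92039502e-01 -9.56405943e-01  7.75862887e-04]
 [-9.27922245e-01  2.83538298e-01  2.42004835e-01]
 [-2.31674849e-01  6.99550311e-02 -9.70274733e-01]] [ 0.67505639 -0.0300046   0.38813516]
```

View pics/scene0.png

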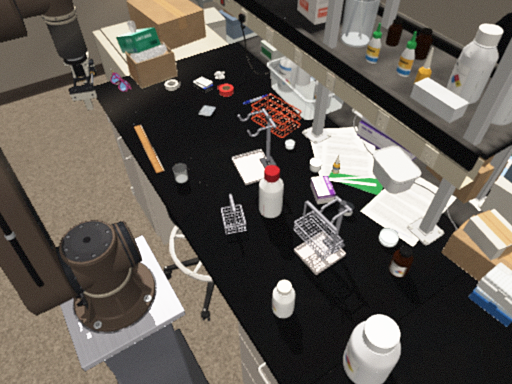

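View pics/top0.png

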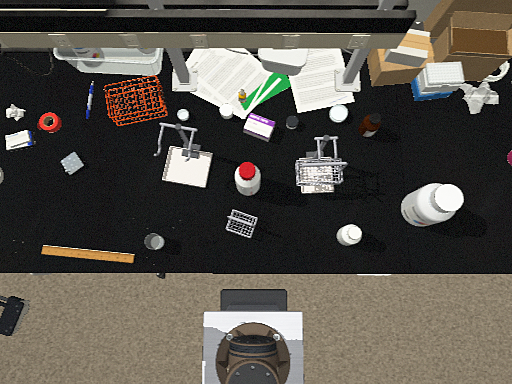

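View pics/wrist0.png

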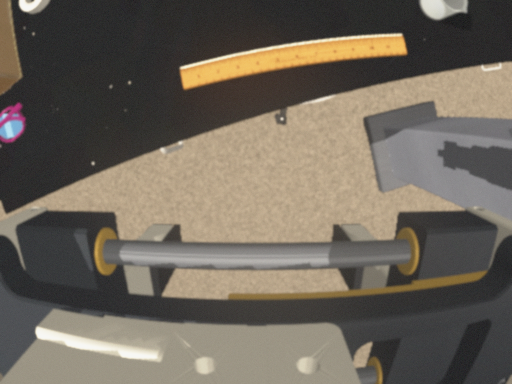

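The scene view shows the wide basket on the narrow stand (about 320,235), the wide stand at (265,140), the small basket at (233,215), the red-capped bottle at (270,195), the low bottle at (284,300) and the beaker at (181,173). In the top view they are at (320,172), (188,160), (241,223), (247,178), (349,235) and (154,242). Next I enlarge the crops.

```bash
python3 - <<'E'
import cv2
a=cv2.imread("pics/top0.png");b=cv2.imread("pics/scene0.png")
cv2.imwrite("pics/t1.png",cv2.resize(a[110:260,140:280],None,fx=4,fy=4,interpolation=cv2.INTER_CUBIC)[:600])
cv2.imwrite("pics/t2.png",cv2.resize(a[125:205,280:370],None,fx=7,fy=7,interpolation=cv2.INTER_CUBIC))
cv2.imwrite("pics/s1.png",cv2.resize(b[95:245,210:370],None,fx=4,fy=4,interpolation=cv2.INTER_CUBIC)[:600])
E
```

```text
(no output)
```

View pics/t1.png

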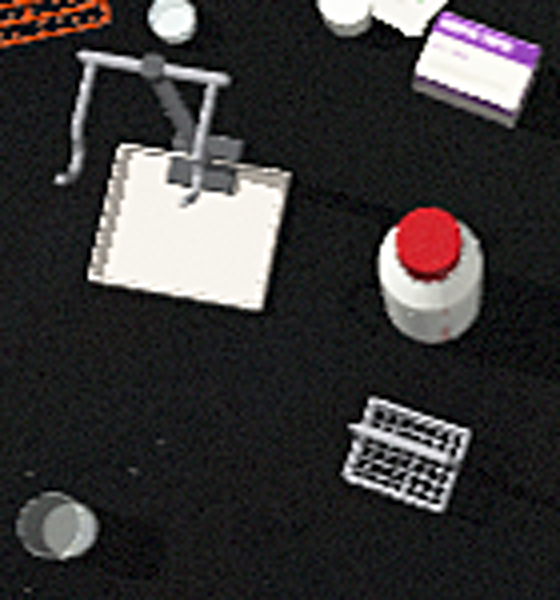

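View pics/t2.png

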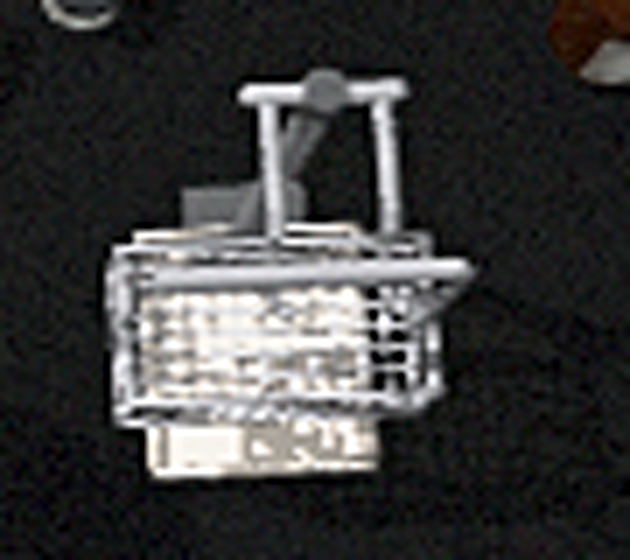

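View pics/s1.png

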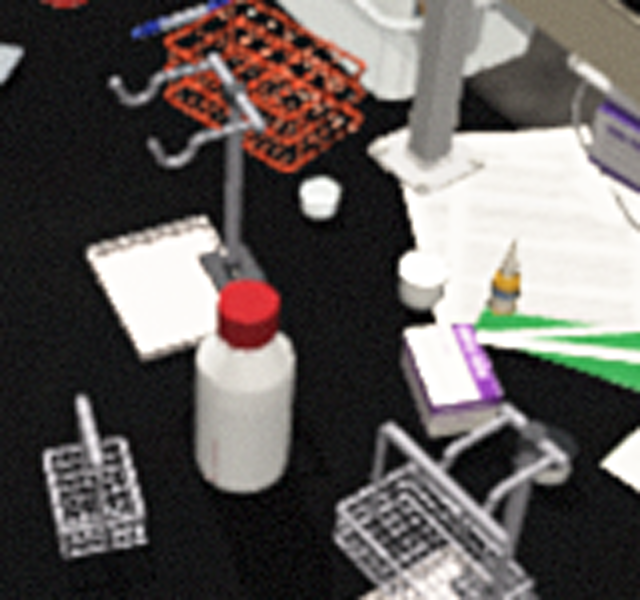

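```bash
cat > h.py <<'E'
import numpy as np,json
K=dict(scene=(409.00835,260.92704,189.12297,np.array([[ 0.8381663,-0.54535601,0.00800466],[-0.40145565,-0.62680533,-0.66779371],[0.36920268,0.55650867,-0.74430335]]),np.array([-0.43617003,0.31006804,1.22327489])),
top=(363.49486,254.87419,196.51737,np.array([[0.00260933,-0.99999485,0.00187085],[-0.9819951,-0.00291574,-0.18888387],[0.18888835,-0.00134431,-0.98199765]]),np.array([-0.00501708,0.51832478,1.14682833])))
def ray(c,u,v):
    f,cx,cy,R,t=K[c]; return -R.T@t, R.T@np.array([(u-cx)/f,(v-cy)/f,1])
def pl(c,p,z):
    o,d=ray(c,*p); return o+d*(z-o[2])/d[2]
def tri(pt,ps):
    o,d=ray("top",*pt);q,e=ray("scene",*ps)
    s=np.linalg.lstsq(np.c_[d,-e],q-o,rcond=None)[0]
    a,b=o+s[0]*d,q+s[1]*e
    return (a+b)/2,np.linalg.norm(a-b)
def t1(u,v):return (140+(u+.5)/4-.5,110+(v+.5)/4-.5)
def t2(u,v):return (280+(u+.5)/7-.5,125+(v+.5)/7-.5)
def s1(u,v):return (210+(u+.5)/4-.5,95+(v+.5)/4-.5)
E
python3 - <<'E'
from h import *
np.set_printoptions(precision=4,suppress=True)
def yaw(a,b): d=a-b; return np.degrees(np.arctan2(-d[0],d[1])) # bar y dir a=left
print("WIDE crossbar"); a=pl("top",t1(82,57),.2235);b=pl("top",t1(225,79),.2235);print(a,b,np.linalg.norm(a-b),yaw(a,b),(a+b)/2)
a=pl("top",t1(63,181),.23);b=pl("top",t1(188,203),.23);print("tips",a,b,np.linalg.norm(a-b),yaw(a,b),(a+b)/2)
c=[pl("top",t1(*p),.012) for p in((122,143),(290,172),(262,310),(90,280))];print("notebook?",np.mean(c,0),[np.linalg.norm(c[i]-c[i-1]) for i in range(4)])
print("tri tips",tri(t1(63,181),s1(115,82)),tri(t1(188,203),s1(155,143)))
print("NARROW");a=pl("top",t2(245,93),.2085);b=pl("top",t2(405,89),.2085);print(a,b,np.linalg.norm(a-b),yaw(a,b),(a+b)/2)
a=pl("top",t2(142,276),.195);b=pl("top",t2(470,268),.195);print("bar",a,b,np.linalg.norm(a-b),yaw(a,b),(a+b)/2)
print("tri bar right/left",tri(t2(142,276),s1(387,428)))
print("SMALL");a=pl("top",t1(352,428),.105);b=pl("top",t1(464,462),.105);print(a,b,np.linalg.norm(a-b),yaw(a,b),(a+b)/2)
a=pl("scene",s1(81,400),.105);b=pl("scene",s1(95,460),.105);print(a,b,np.linalg.norm(a-b),yaw(a,b),(a+b)/2)
c=[pl("top",t1(*p),.040) for p in((372,397),(470,432),(443,510),(345,475))];print("rim",np.mean(c,0),[np.linalg.norm(c[i]-c[i-1]) for i in range(4)])
print("tall cap",pl("top",t1(428,243),.2)); print("low",pl("top",(349,232),.13)); print("beaker",pl("top",t1(70,527),.03))
E
```

```text
WIDE crossbar
[0.6996 0.2733 0.2235] [0.683  0.1686 0.2235] 0.10599797518303919 -8.993987190643288 [0.6913 0.221  0.2235]
tips [0.6035 0.2802 0.23  ] [0.5875 0.1907 0.23  ] 0.09094237413164755 -10.112935379256438 [0.5955 0.2354 0.23  ]
notebook? [0.632  0.2296 0.012 ] [np.float64(0.12473234098314669), np.float64(0.14940081590616078), np.float64(0.12453543415261761), np.float64(0.15020759194276612)]
tri tips (array([0.6059, 0.2814, 0.2247]), np.float64(0.0016566008089131071)) (array([0.5901, 0.1909, 0.2263]), np.float64(0.003165055312587133))
NARROW
[ 0.6637 -0.1782  0.2085] [ 0.6657 -0.2455  0.2085] 0.06726824984937506 1.691927083814653 [ 0.6647 -0.2119  0.2085]
bar [ 0.5879 -0.1351  0.195 ] [ 0.5918 -0.2728  0.195 ] 0.137767430985427 1.626697665759339 [ 0.5898 -0.204   0.195 ]
tri bar right/left (array([ 0.5924, -0.1371,  0.1804]), np.float64(0.0005913616264476383))
SMALL
[0.4439 0.0809 0.105 ] [ 0.4177 -0.006   0.105 ] 0.09077072564146392 -16.77818533350697 [0.4308 0.0374 0.105 ]
[0.443  0.0702 0.105 ] [0.4204 0.0091 0.105 ] 0.0650624827291256 -20.279504776929166 [0.4317 0.0397 0.105 ]
rim [0.432 0.04  0.04 ] [np.float64(0.06777983592367798), np.float64(0.0857608402760288), np.float64(0.06746416451658521), np.float64(0.08488434431042585)]
tall cap [0.5667 0.0208 0.2   ]
low [ 0.3949 -0.2871  0.13  ]
beaker [0.3719 0.3153 0.03  ]
```

move_arm([
  [[15, -38, 20], -0.14],
  [[20, -40, 15], -0.14],
  [[20, -40, 15], -0.14],
  [[20, -40, 15], -0.14],
  [[20, -40, 15], -0.14],
  [[20, -40, 15], -0.14],
  [[20, -40, 15], -0.14],
  [[20, -40, 15], -0.14],
], jaw=-0.09)

```text
clock: 0.95
tool_pos: [0.3522, 0.316, 0.3074]
orientation: [179.3, -0.3, -83.2]
force: [0.7, 0.7, -0.6]
opening: 0.0403
```

move_arm([
  [[20, -45, 0], -0.02],
  [[20, -45, 0], -0.02],
  [[20, -45, 0], -0.02],
  [[20, -45, 0], -0.02],
  [[20, -45, 0], 0],
  [[20, -45, 0], 0],
  [[20, -45, 0], 0],
  [[20, -45, 0], 0],
])

```text
clock: 1.75
tool_pos: [0.5113, -0.0511, 0.3116]
orientation: [179.7, 0.1, -88.1]
force: [0.3, 1.4, 0.2]
opening: 0.0402
```

move_arm([
  [[12, -40, 0], 0],
  [[12, -40, 0], 0],
  [[12, -40, 0], 0],
  [[6, -30, 0], 0],
  [[6, -15, 0], 0],
  [[0, 0, 0], 0],
  [[0, 0, 0], 0],
  [[0, 0, 0], 0],
])

```text
clock: 2.55
tool_pos: [0.5595, -0.2292, 0.3071]
orientation: [179.3, 0.2, -88.6]
force: [-0.0, -0.8, 0.6]
opening: 0.04
```

```bash
cat > snap.py <<'E'
import sys,cv2
from plant import ctrl
n,f=sys.argv[1:3]
s=ctrl.snapshot(n);im=s["color"][:,:,::-1]
if len(sys.argv)>3:
    x0,x1,y0,y1,k=map(int,sys.argv[3:8]); im=cv2.resize(im[y0:y1,x0:x1],None,fx=k,fy=k,interpolation=cv2.INTER_CUBIC)
cv2.imwrite("pics/"+f,im)
o=ctrl.get_obs();print(o["clock"],o["tool_pos"].round(4),o["orientation"].round(2),o["joint_pos"].round(1),o["opening"],o["force"].round(1))
E
python3 snap.py wrist w1.png; python3 snap.py scene s2.png 250 410 140 290 4
```

```text
2.6 [ 0.5595 -0.2289  0.3072] [179.34   0.18 -88.57] [ -3.8  11.4   3.6  -0.1 -82.8   5.3] 0.039965653318145535 [ 0.9  0.7 -0. ]
2.65 [ 0.5596 -0.2288  0.3075] [ 1.7936e+02  1.7000e-01 -8.8550e+01] [ -3.8  11.4   3.6  -0.1 -82.8   5.3] 0.04012866844936466 [-0.1 -0.4  0.1]
```

View pics/w1.png

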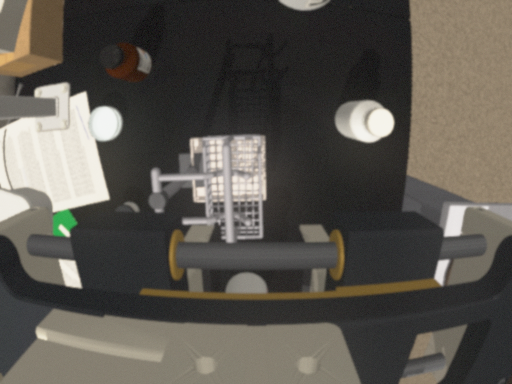

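View pics/s2.png

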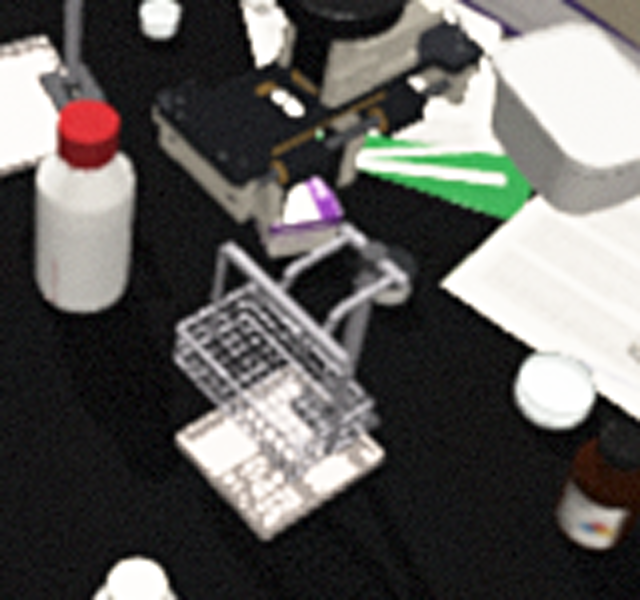

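```bash
cat >> h.py <<'E'
def wray(s,u,v):
    dx,dy=(u-s["cx"])/s["fx"],(v-s["cy"])/s["fy"]; th=np.hypot(dx,dy); k=np.sin(th)/th if th>1e-9 else 1
    R,t=np.array(s["R"]),np.array(s["t"]); return -R.T@t, R.T@np.array([dx*k,dy*k,np.cos(th)])
def wpl(s,p,z):
    o,d=wray(s,*p); return o+d*(z-o[2])/d[2]
E
python3 - <<'E'
from h import *
from plant import ctrl; import cv2
np.set_printoptions(precision=4,suppress=True)
s=ctrl.snapshot("wrist")
cv2.imwrite("pics/w2.png",cv2.resize(s["color"][120:250,140:280,::-1],None,fx=4,fy=4,interpolation=cv2.INTER_CUBIC))
print(np.array(s["t"]),-np.array(s["R"]).T@s["t"])
for p in [(227,140),(233,243)]: print(wpl(s,p,.195))
for p in [(155,172),(155,207),(210,178),(210,222)]: print(wpl(s,p,.2085))
for p in [(307,202.5),(338.5,231)]: print("scene",pl("scene",p,.195))
for p in [(250+182/4,140+437/4),(250+265/4,140+537/4),(250+383/4,140+455/4)]: print("tray",pl("scene",p,.012))
for p in [t2(150,475),t2(378,468)]: print("traytop",pl("top",p,.012))
E
```

```text
[0.5505 0.1729 0.5699] [ 0.5629 -0.2938  0.5045]
[ 0.59   -0.2758  0.195 ]
[ 0.5829 -0.1613  0.195 ]
[ 0.6647 -0.2433  0.2085]
[ 0.6668 -0.2052  0.2085]
[ 0.6059 -0.2377  0.2085]
[ 0.6065 -0.1904  0.2085]
scene [ 0.5836 -0.15    0.195 ]
scene [ 0.5945 -0.2803  0.195 ]
tray [ 0.5404 -0.1732  0.012 ]
tray [ 0.54   -0.2814  0.012 ]
tray [ 0.6655 -0.274   0.012 ]
traytop [ 0.5402 -0.1606  0.012 ]
traytop [ 0.544  -0.2716  0.012 ]
```

View pics/w2.png

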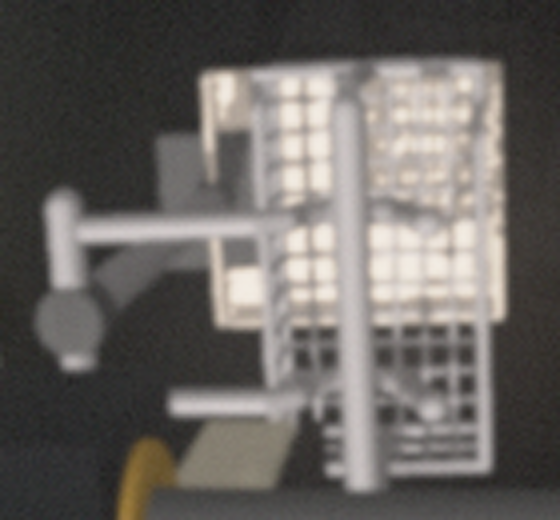

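The wrist view shows the bar running from (227,142) down to under the fingers, with the prongs at rows 178 and 222. The three views agree that the bar's middle is near (0.589, -0.205) and the hook near (0.590, -0.2135). I'll grip centred between the prongs.

move_arm([
  [[15, 8, -10], 0],
  [[14, 8, -15], 0],
  [[4, 3, -15], 0],
  [[0, 0, 0], 0],
  [[0, 0, 0], 0],
  [[0, 0, 0], 0],
  [[0, 0, 0], 0],
  [[0, 0, 0], 0],
])

```text
clock: 3.5
tool_pos: [0.5964, -0.2046, 0.2655]
orientation: [179.5, 0.2, -88.3]
force: [-0.5, -0.4, -1.2]
opening: 0.0398
```

move_arm([
  [[-7, -8, 0], 0],
  [[0, 0, 0], 0],
  [[0, 0, 0], 0],
  [[0, 0, -20], 0],
  [[0, 0, -15], 0],
  [[0, 0, 0], 0],
  [[0, 0, 0], 0],
  [[0, 0, 0], 0],
])

```text
clock: 4.3
tool_pos: [0.5893, -0.215, 0.2336]
orientation: [179.8, 0.1, -88.4]
force: [0.3, -0.2, 0.3]
opening: 0.0397
```

```bash
python3 snap.py wrist w3.png;python3 snap.py top t3.png 280 370 105 205 6; python3 snap.py scene s3.png 250 410 140 290 4
```

```text
4.35 [ 0.5894 -0.215   0.2339] [ 1.7983e+02  8.0000e-02 -8.8380e+01] [ -2.3  14.8  -1.3  -0.1 -74.1   3.9] 0.039855036127187105 [-0.3 -0.4  0.8]
4.4 [ 0.5895 -0.215   0.2338] [ 1.7983e+02  8.0000e-02 -8.8380e+01] [ -2.3  14.8  -1.3  -0.1 -74.    3.9] 0.03988824347304634 [ 0.7 -0.2  0.3]
4.45 [ 0.5894 -0.2149  0.2337] [ 1.7983e+02  9.0000e-02 -8.8380e+01] [ -2.3  14.8  -1.4  -0.1 -74.    3.9] 0.04009647239971416 [ 0.9  0.1 -0.1]
```

View pics/w3.png

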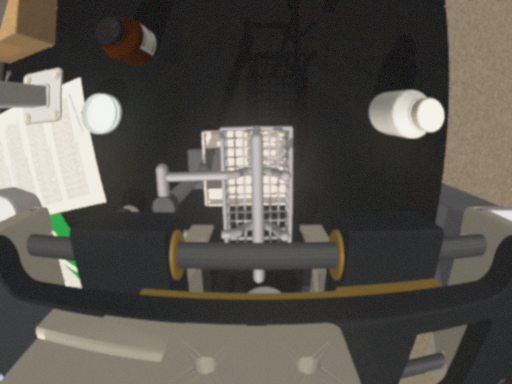

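View pics/s3.png

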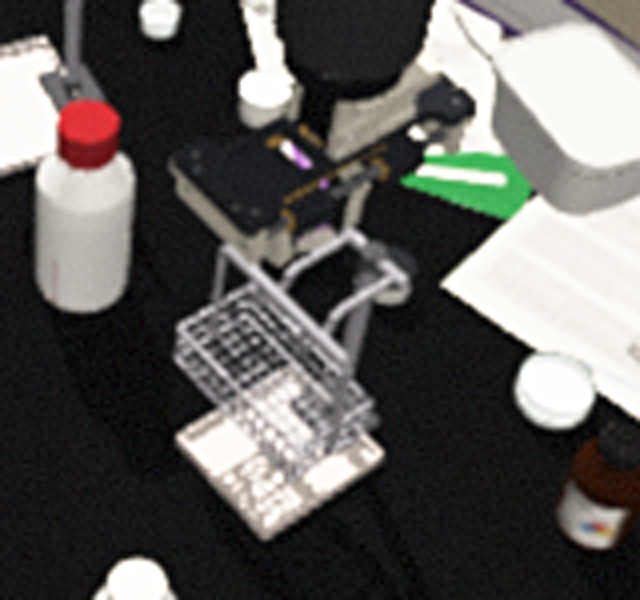

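```bash
python3 - <<'E'
from h import *
for X in [(.589,-.215,.234),(.589,-.215,.30),(.589,-.205,.195),(.589,-.134,.195),(.5905,-.2135,.195)]:
    for c in("scene","top"):
        f,cx,cy,R,t=K[c];p=R@np.array(X)+t;print(X,c,(p[:2]/p[2]*f+[cx,cy]).round(1),end=" ")
        if c=="scene": print("s3",((p[:2]/p[2]*f+[cx,cy]-[250,140])*4).round(0))
E
```

```text
(0.589, -0.215, 0.234) scene [323.9 207.7] s3 [296. 271.]
(0.589, -0.215, 0.234) top [329.8 159.9] (0.589, -0.215, 0.3) scene [326.9 192.1] s3 [308. 208.]
(0.589, -0.215, 0.3) top [334.9 152.7] (0.589, -0.205, 0.195) scene [320.1 214. ] s3 [280. 296.]
(0.589, -0.205, 0.195) top [323.7 163.7] (0.589, -0.134, 0.195) scene [305.2 198.3] s3 [221. 233.]
(0.589, -0.134, 0.195) top [299.5 163.6] (0.5905, -0.2135, 0.195) scene [322.3 215.7] s3 [289. 303.]
(0.5905, -0.2135, 0.195) top [326.5 163.2]
```

View pics/t3.png

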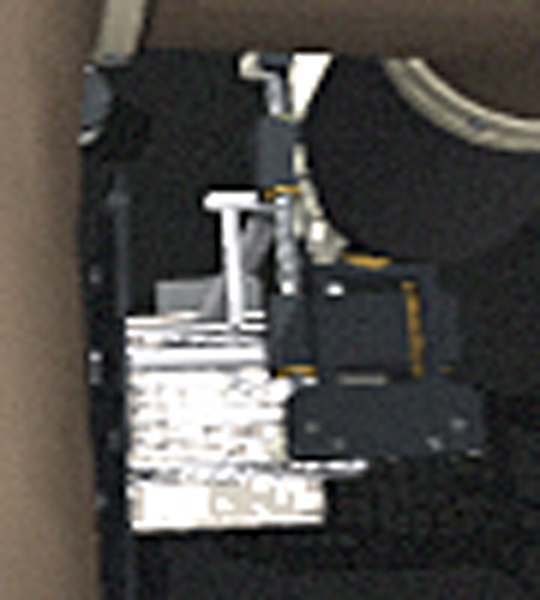

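```bash
python3 - <<'E'
from h import *
from plant import ctrl; import cv2
np.set_printoptions(precision=4,suppress=True)
s=ctrl.snapshot("wrist")
cv2.imwrite("pics/w4.png",cv2.resize(s["color"][120:300,150:320,::-1],None,fx=3,fy=3,interpolation=cv2.INTER_CUBIC))
for z in (.195,.18):
  for p in [(257,138),(258,281)]: print(z,wpl(s,p,z))
for c in ("scene",):
  s=ctrl.snapshot(c);print(s["R"],s["t"])
E
```

```text
0.195 [ 0.5902 -0.2683  0.195 ]
0.195 [ 0.5855 -0.1418  0.195 ]
0.18 [ 0.5901 -0.2675  0.18  ]
0.18 [ 0.5852 -0.133   0.18  ]
[[ 0.8382 -0.5454  0.008 ]
 [-0.4015 -0.6268 -0.6678]
 [ 0.3692  0.5565 -0.7443]] [-0.4362  0.3101  1.2233]
```

View pics/w4.png

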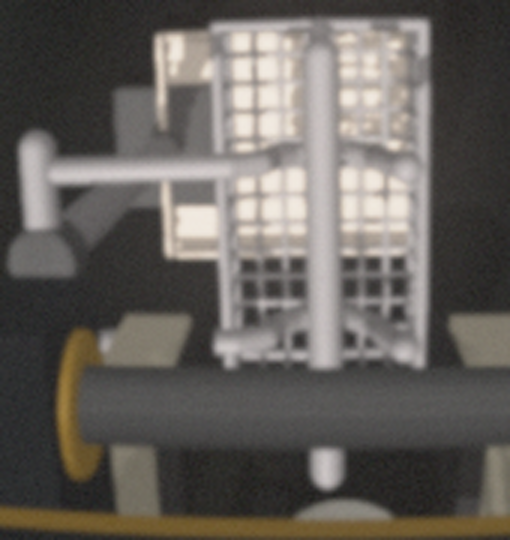

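move_arm([
  [[0, 1, -15], 0],
  [[0, 0, -15], 0],
  [[0, 0, -12], 0],
  [[0, 0, -8], 0],
  [[0, 0, 0], 0],
  [[0, 0, 0], 0],
  [[0, 0, 0], 0],
  [[0, 0, 0], 0],
])

```text
clock: 5.35
tool_pos: [0.5908, -0.2142, 0.1844]
orientation: [-180.0, 0.0, -88.4]
force: [0.2, 0.7, -0.8]
opening: 0.0398
```

move_arm([
  [[-1, 0, -7], 0],
  [[0, 0, 0], 0],
  [[0, 0, 0], 0],
  [[0, 0, 0], 0],
  [[0, 0, 0], 0],
  [[0, 0, 0], 0],
  [[0, 0, 0], 0],
  [[0, 0, 0], 0],
])

```text
clock: 6.15
tool_pos: [0.5903, -0.2143, 0.1779]
orientation: [-179.8, 0.0, -88.3]
force: [0.2, 0.1, -0.1]
opening: 0.0399
```

move_arm([
  [[0, 0, 0], 0],
  [[0, 0, 0], 0],
  [[0, 0, 0], 0],
  [[0, 0, 0], 0],
  [[0, 0, 0], 0],
  [[0, 0, 0], 0],
  [[0, 0, 0], 0],
  [[0, 0, 0], 0],
], jaw=-1)

```text
clock: 6.95
tool_pos: [0.5903, -0.2143, 0.178]
orientation: [-179.8, 0.0, -88.4]
force: [-0.3, -1.0, 0.0]
opening: 0.0006
```

The jaws closed on nothing, so I look again.

```bash
python3 snap.py wrist w5.png 150 320 120 300 3; python3 snap.py scene s5.png 250 410 140 290 4
```

```text
7.0 [ 0.5903 -0.2144  0.178 ] [-1.7984e+02  1.0000e-02 -8.8350e+01] [ -2.2  16.4  -6.5  -0.  -67.    3.8] 0.0003431674472862497 [-0.5  0.1  0. ]
7.05 [ 0.5903 -0.2143  0.178 ] [-1.7985e+02  1.0000e-02 -8.8350e+01] [ -2.2  16.4  -6.5  -0.  -67.    3.8] -0.00017191420449033342 [ 0.1 -0.1  0.2]
```

View pics/w5.png

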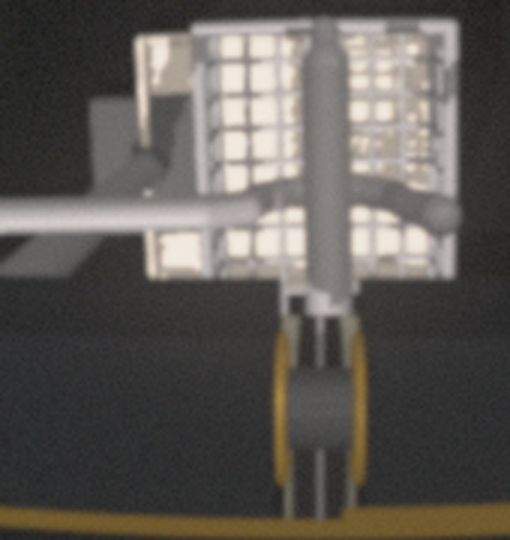

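View pics/s5.png

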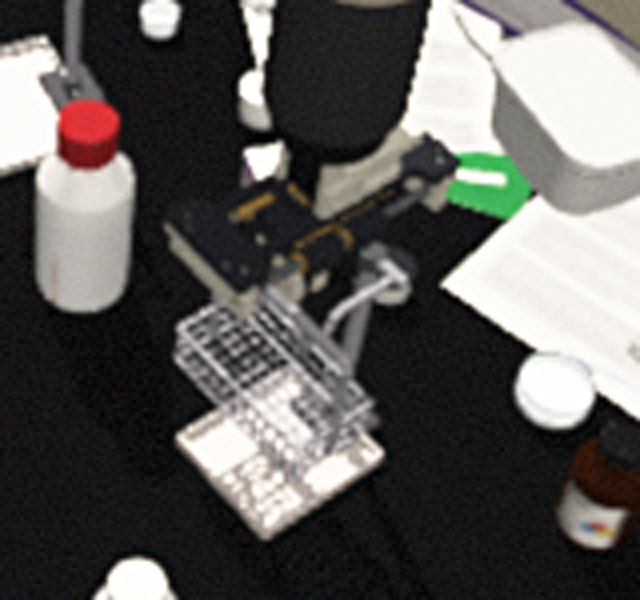

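```bash
python3 - <<'E'
from h import *
from plant import ctrl; import cv2
np.set_printoptions(precision=4,suppress=True)
s=ctrl.snapshot("wrist")
cv2.imwrite("pics/w6.png",cv2.resize(s["color"][170:290,210:310,::-1],None,fx=5,fy=5,interpolation=cv2.INTER_CUBIC))
R=np.array(s["R"]);t=s["t"];print(-R.T@t,R[2])
for X in [(.5903,-.2143,.178),(.5903,-.2143,.197),(.59,-.2143,.195),(.59,-.2143,.175),(.59,-.27,.195),(.59,-.14,.195),(.5905,-.2375,.2085),(.5905,-.1895,.2085)]:
    p=R@np.array(X)+t; r=np.hypot(*p[:2]);th=np.arctan2(r,p[2]); print(X,(p[:2]/r*th*s["fx"]+[s["cx"],s["cy"]]).round(1))
E
```

```text
[ 0.5911 -0.2788  0.3752] [-0.0026  0.2441 -0.9697]
(0.5903, -0.2143, 0.178) [256.  218.1]
(0.5903, -0.2143, 0.197) [255.8 227.3]
(0.59, -0.2143, 0.195) [256.3 226.3]
(0.59, -0.2143, 0.175) [256.5 216.7]
(0.59, -0.27, 0.195) [259.1 138.6]
(0.59, -0.14, 0.195) [253.4 319.2]
(0.5905, -0.2375, 0.2085) [256.5 196.3]
(0.5905, -0.1895, 0.2085) [254.3 270.3]
```

View pics/w6.png

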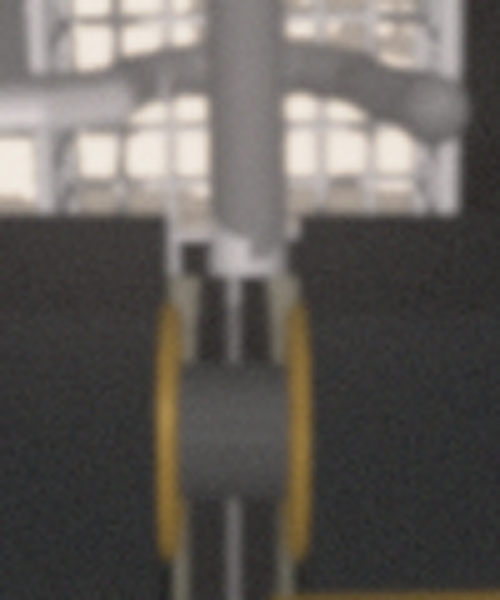

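move_arm([
  [[0, 0, -2], 0],
  [[0, 0, 0], 0],
  [[0, 0, 0], 0],
  [[0, 0, -2], 0],
  [[0, 0, 0], 0],
  [[0, 0, 0], 0],
  [[0, 0, 0], 0],
  [[0, 0, 0], 0],
])

```text
clock: 7.9
tool_pos: [0.5902, -0.2143, 0.1735]
orientation: [-179.9, 0.0, -88.3]
force: [-0.1, -0.3, 0.1]
opening: 0.0006
```

```bash
python3 snap.py scene s6.png 285 365 180 255 8; python3 - <<'E'
from h import *
f,cx,cy,R,t=K["scene"]
for X in [(.5903,-.2143,.1735),(.5903,-.2143,.2),(.5903,-.205,.195),(.5903,-.134,.195),(.5903,-.276,.195)]:
    p=R@np.array(X)+t;print(X,((p[:2]/p[2]*f+[cx,cy]-[285,180])*8).round(0))
E
```

```text
7.95 [ 0.5903 -0.2143  0.1735] [-1.7985e+02  1.0000e-02 -8.8350e+01] [ -2.2  16.6  -6.9  -0.  -66.4   3.8] 0.0005339524126993394 [-1.  -0.2 -0.1]
(0.5903, -0.2143, 0.1735) [293. 324.]
(0.5903, -0.2143, 0.2) [301. 279.]
(0.5903, -0.205, 0.195) [283. 271.]
(0.5903, -0.134, 0.195) [164. 145.]
(0.5903, -0.276, 0.195) [411. 405.]
```

View pics/s6.png

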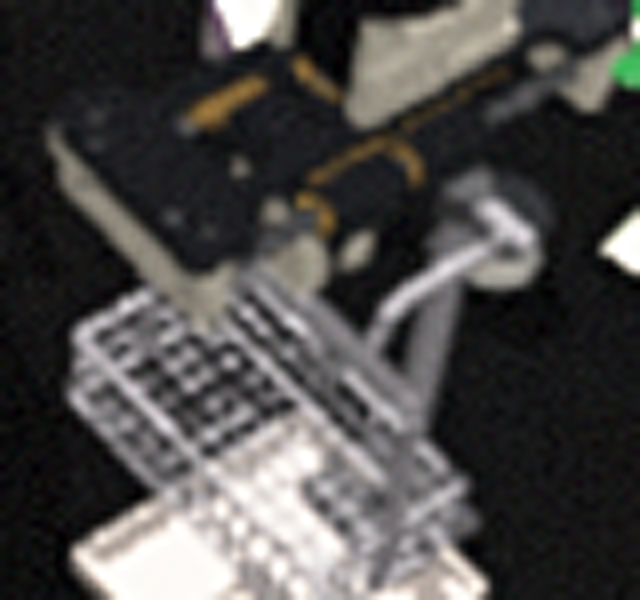

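```bash
python3 - <<'E'
from h import *
f,cx,cy,R,t=K["scene"]
def P(X): p=R@np.array(X)+t; return ((p[:2]/p[2]*f+[cx,cy]-[285,180])*8).round(0)
for z in (.24,.26,.28,.30):
  print(z,[P((.5903+a,-.2143+b,z)) for a,b in((-.096,.039),(-.096,-.039),(.096,-.039),(.096,.039))])
  print("alt",[P((.5903+a,-.2143+b,z)) for a,b in((-.039,.096),(-.039,-.096),(.039,-.096),(.039,.096))])
from plant import ctrl
o=ctrl.get_obs();print(o["tool_pos"],o["orientation"],o["moment"])
E
python3 snap.py top t6.png 290 370 100 190 6
```

```text
0.24 [array([ 27., 250.]), array([163., 405.]), array([597., 166.]), array([452.,  30.])]
alt [array([63., 80.]), array([407., 447.]), array([585., 345.]), array([234.,  -5.])]
0.26 [array([ 30., 214.]), array([169., 369.]), array([607., 129.]), array([461.,  -8.])]
alt [array([67., 43.]), array([416., 411.]), array([596., 308.]), array([239., -42.])]
0.28 [array([ 33., 176.]), array([175., 331.]), array([619.,  91.]), array([470., -46.])]
alt [array([70.,  5.]), array([425., 374.]), array([608., 271.]), array([245., -80.])]
0.3 [array([ 37., 137.]), array([180., 293.]), array([630.,  52.]), array([479., -85.])]
alt [array([ 74., -35.]), array([434., 336.]), array([619., 232.]), array([ 251., -120.])]
[ 0.59025374 -0.21431217  0.17347624] [-1.79853830e+02  6.58240104e-03 -8.83461418e+01] [ 0.05812392 -0.02675686  0.0022494 ]
8.0 [ 0.5902 -0.2143  0.1735] [-1.7986e+02  1.0000e-02 -8.8350e+01] [ -2.2  16.6  -6.9  -0.  -66.4   3.8] 0.00033430994376709667 [ 0.1 -0.6 -0.5]
```

View pics/t6.png

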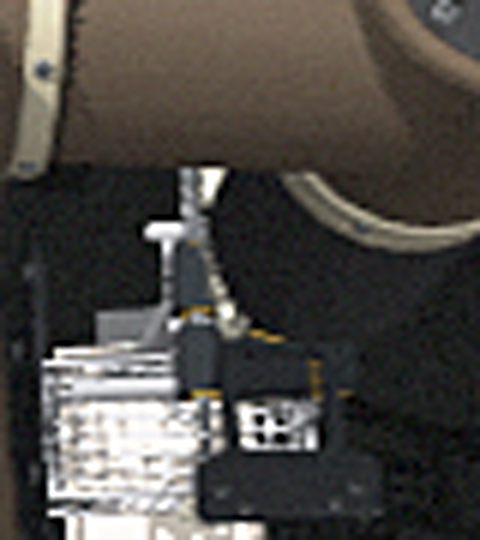

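move_arm([
  [[0, 0, -2], 0],
  [[0, 0, 0], 0],
  [[0, 0, -2], 0],
  [[0, 0, 0], 0],
  [[0, 0, 0], 0],
  [[0, 0, 0], 0],
  [[0, 0, 0], 0],
  [[0, 0, 0], 0],
])

```text
clock: 8.8
tool_pos: [0.5902, -0.2143, 0.1691]
orientation: [-179.9, 0.0, -88.3]
force: [0.2, 0.6, 0.3]
opening: 0.0005
```

move_arm([
  [[0, 0, 30], 0],
  [[0, 0, 30], 0],
  [[0, 0, 30], 0],
  [[0, 0, 10], 0],
  [[0, 0, 0], 0],
  [[0, 0, 0], 0],
  [[0, 0, 0], 0],
  [[0, 0, 0], 0],
])

```text
clock: 9.6
tool_pos: [0.5877, -0.2137, 0.2686]
orientation: [179.8, 0.1, -88.4]
force: [0.0, 0.0, -0.3]
opening: 0.0004
```

```bash
cat > ws.py <<'E'
import sys,cv2,numpy as np
from plant import ctrl
s=ctrl.snapshot("wrist");np.save(sys.argv[1]+".npy",s,allow_pickle=True)
x0,x1,y0,y1,k=map(int,sys.argv[2:7])
cv2.imwrite("pics/"+sys.argv[1]+".png",cv2.resize(s["color"][y0:y1,x0:x1,::-1],None,fx=k,fy=k,interpolation=cv2.INTER_CUBIC))
o=ctrl.get_obs();print(o["clock"],o["tool_pos"].round(4),o["orientation"].round(2),o["opening"])
E
python3 ws.py wa 140 340 90 290 3; python3 snap.py scene s7.png 250 410 120 270 4
```

```text
9.65 [ 0.5876 -0.2137  0.2684] [ 1.7978e+02  1.1000e-01 -8.8380e+01] 0.00047344436198158436
9.7 [ 0.5878 -0.2137  0.2686] [ 1.798e+02  1.000e-01 -8.838e+01] [ -2.2  13.8   1.8  -0.1 -78.2   3.8] 0.0006618953605710034 [-0.1 -0.5 -0. ]
```

View pics/wa.png

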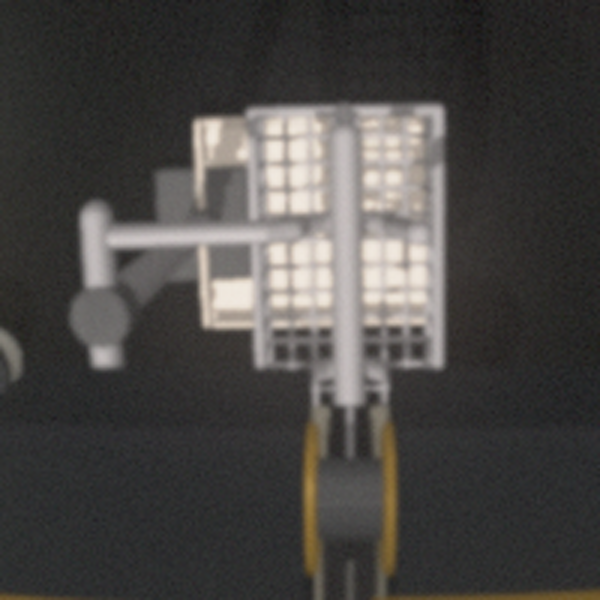

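View pics/s7.png

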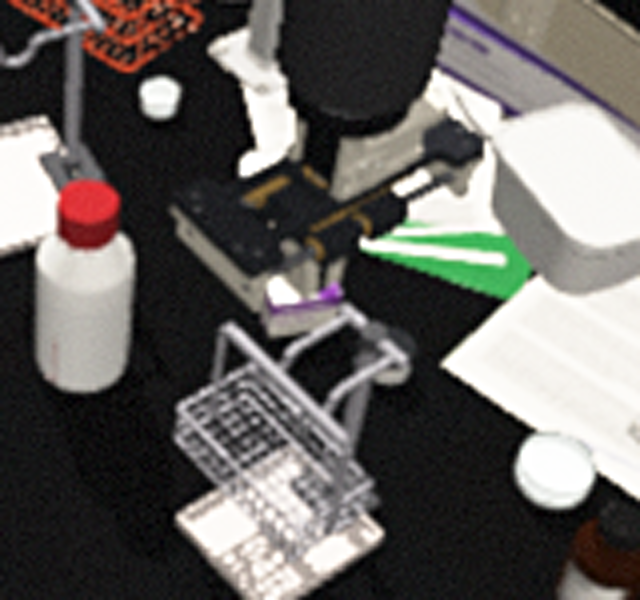

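```bash
python3 - <<'E'
from h import *
np.set_printoptions(precision=4,suppress=True)
s=np.load("wa.npy",allow_pickle=True).item()
w=lambda u,v:(140+(u+.5)/3-.5,90+(v+.5)/3-.5)
s2=lambda u,v:(250+(u+.5)/4-.5,120+(v+.5)/4-.5)
def multi(rays):
    A=np.zeros((3,3));b=np.zeros(3)
    for o,d in rays:
        d=d/np.linalg.norm(d);M=np.eye(3)-np.outer(d,d);A+=M;b+=M@o
    X=np.linalg.solve(A,b);return X,[round(1e3*np.linalg.norm((np.eye(3)-np.outer(d/np.linalg.norm(d),d/np.linalg.norm(d)))@(X-o)),1) for o,d in rays]
T=lambda u,v:ray("top",*t2(u,v)); S=lambda u,v:ray("scene",*s2(u,v)); W=lambda u,v:wray(s,*w(u,v))
pts={"crossbar -y end":(T(403,89),W(95,207),S(402,362)),
"crossbar +y end":(T(245,94),W(105,362),S(350,312)),
"bar -y end":(T(470,268),W(345,112),S(350,455)),
"bar +y end":(T(142,276),W(348,402),S(228,328)),
"tray front -y":(T(378,468),S(265,618)),
"rim -x -y":(T(437,395),W(440,108),S(295,560)),
"rim -x +y":(T(118,415),W(440,365),S(180,408)),
}
for k,r in pts.items():
    print(k,*multi(r)); 
    if len(r)==3: print("   T+W",multi(r[:2]),"\n   T+S",multi((r[0],r[2])),"\n   W+S",multi(r[1:]))
E
```

```text
crossbar -y end [ 0.6663 -0.2458  0.2038] [np.float64(1.1), np.float64(0.8), np.float64(0.5)]
   T+W (array([ 0.6666, -0.2459,  0.2036]), [np.float64(0.9), np.float64(0.9)]) 
   T+S (array([ 0.6669, -0.2455,  0.2034]), [np.float64(0.7), np.float64(0.7)]) 
   W+S (array([ 0.6652, -0.2462,  0.2048]), [np.float64(0.1), np.float64(0.1)])
crossbar +y end [ 0.6708 -0.1852  0.1891] [np.float64(3.6), np.float64(7.5), np.float64(5.1)]
   T+W (array([ 0.6763, -0.1856,  0.1675]), [np.float64(1.9), np.float64(1.9)]) 
   T+S (array([ 0.6709, -0.1818,  0.1925]), [np.float64(1.8), np.float64(1.8)]) 
   W+S (array([ 0.6591, -0.198 ,  0.215 ]), [np.float64(3.2), np.float64(3.2)])
bar -y end [ 0.5933 -0.2765  0.1822] [np.float64(2.2), np.float64(2.9), np.float64(1.9)]
   T+W (array([ 0.5916, -0.2743,  0.1927]), [np.float64(1.3), np.float64(1.3)]) 
   T+S (array([ 0.596 , -0.2769,  0.1788]), [np.float64(0.5), np.float64(0.5)]) 
   W+S (array([ 0.592 , -0.2768,  0.1825]), [np.float64(2.1), np.float64(2.1)])
bar +y end [ 0.5918 -0.1494  0.1713] [np.float64(11.6), np.float64(25.1), np.float64(15.0)]
   T+
[... 282 characters left out ...]
np.float64(0.5), np.float64(0.5)]
rim -x -y [ 0.5557 -0.2813  0.0894] [np.float64(6.4), np.float64(6.0), np.float64(4.1)]
   T+W (array([ 0.5548, -0.2765,  0.1179]), [np.float64(1.0), np.float64(1.0)]) 
   T+S (array([ 0.5603, -0.283 ,  0.0822]), [np.float64(3.7), np.float64(3.7)]) 
   W+S (array([ 0.553 , -0.2803,  0.0851]), [np.float64(3.8), np.float64(3.8)])
rim -x +y [ 0.5503 -0.1467  0.102 ] [np.float64(11.7), np.float64(21.6), np.float64(12.2)]
   T+W (array([ 0.5508, -0.1475,  0.0562]), [np.float64(11.5), np.float64(11.5)]) 
   T+S (array([ 0.5518, -0.1358,  0.1071]), [np.float64(3.7), np.float64(3.7)]) 
   W+S (array([ 0.5454, -0.1655,  0.133 ]), [np.float64(13.3), np.float64(13.3)])
```

The wrist and scene views both suggest the fingertips sit well above the reported TCP: the bar is not hidden where the tips should be. I'll open the jaws, descend in stages and look again.

move_arm([
  [[2, 0, -25], 0],
  [[0, 0, -25], 0],
  [[0, 0, -25], 0],
  [[0, 0, -15], 0],
  [[0, 0, 0], 0],
  [[0, 0, 0], 0],
  [[0, 0, 0], 0],
  [[0, 0, 0], 0],
], jaw=-0.09)

```text
clock: 10.5
tool_pos: [0.5898, -0.2141, 0.1755]
orientation: [179.8, 0.1, -88.4]
force: [-0.3, 0.1, 1.1]
opening: 0.0398
```

```bash
python3 ws.py wb 160 350 100 300 3; python3 snap.py scene s8.png 285 385 160 235 8
```

```text
10.55 [ 0.5899 -0.2141  0.1757] [ 1.7979e+02  5.0000e-02 -8.8370e+01] 0.03975068761971445
10.6 [ 0.5898 -0.214   0.1756] [ 1.7978e+02  6.0000e-02 -8.8370e+01] [ -2.2  16.7  -6.4  -0.  -67.1   3.8] 0.03975106063754215 [ 0.3 -0.6 -0.2]
```

View pics/wb.png

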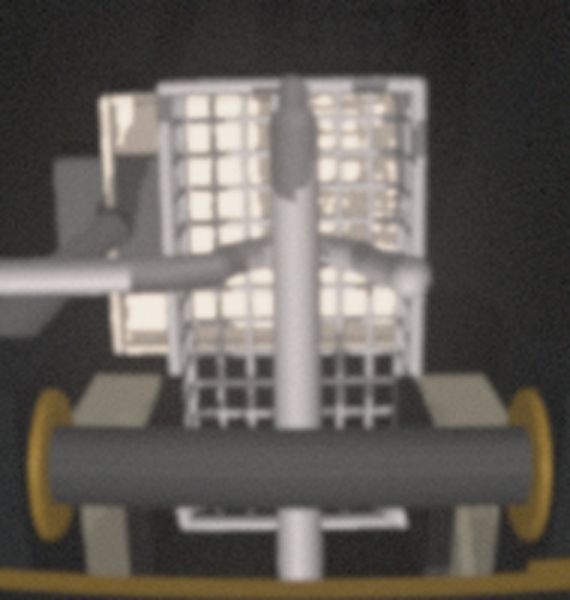

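View pics/s8.png

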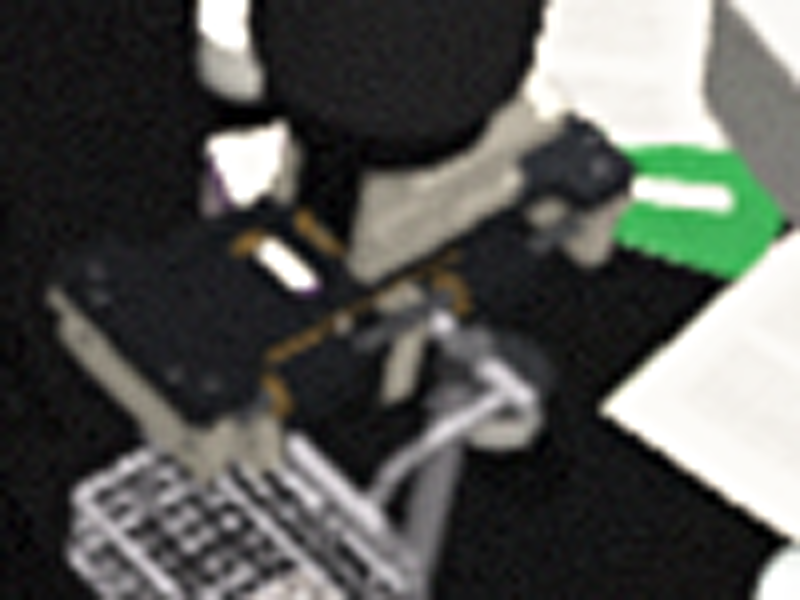

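```bash
python3 - <<'E'
from h import *
np.set_printoptions(precision=4,suppress=True)
s=np.load("wb.npy",allow_pickle=True).item()
for p in [(285+400/8,160+402/8),(285+268/8,160+470/8)]:
  for z in (.18,.2,.22,.24): print(p,pl("scene",p,z))
w=lambda u,v:(160+(u+.5)/3-.5,100+(v+.5)/3-.5)
for q in [(155,375),(420,375),(75,430),(500,395)]:
  for z in (.1757,.2,.22,.24): print(q,wpl(s,w(*q),z))
E
```

```text
(335.0, 210.25) [ 0.644  -0.2093  0.18  ]
(335.0, 210.25) [ 0.6312 -0.2203  0.2   ]
(335.0, 210.25) [ 0.6183 -0.2312  0.22  ]
(335.0, 210.25) [ 0.6054 -0.2422  0.24  ]
(318.5, 218.75) [ 0.583  -0.2079  0.18  ]
(318.5, 218.75) [ 0.5715 -0.2189  0.2   ]
(318.5, 218.75) [ 0.5599 -0.2299  0.22  ]
(318.5, 218.75) [ 0.5483 -0.2408  0.24  ]
(155, 375) [ 0.6212 -0.2081  0.1757]
(155, 375) [ 0.6176 -0.2168  0.2   ]
(155, 375) [ 0.6146 -0.224   0.22  ]
(155, 375) [ 0.6117 -0.2312  0.24  ]
(420, 375) [ 0.5588 -0.2099  0.1757]
(420, 375) [ 0.5629 -0.2184  0.2   ]
(420, 375) [ 0.5663 -0.2254  0.22  ]
(420, 375) [ 0.5696 -0.2324  0.24  ]
(75, 430) [ 0.6414 -0.193   0.1757]
(75, 430) [ 0.6353 -0.2036  0.2   ]
(75, 430) [ 0.6303 -0.2123  0.22  ]
(75, 430) [ 0.6252 -0.221   0.24  ]
(500, 395) [ 0.5388 -0.2051  0.1757]
(500, 395) [ 0.5454 -0.2142  0.2   ]
(500, 395) [ 0.5508 -0.2217  0.22  ]
(500, 395) [ 0.5562 -0.2291  0.24  ]
```

Both views put the real fingertips at z≈0.22 while the reported value is 0.176, an offset of about 44 mm. The x and y values agree. I'll descend a further 43 mm in stages.

move_arm([
  [[0, 0, -10], 0],
  [[0, 0, -10], 0],
  [[0, 0, -5], 0],
  [[0, 0, 0], 0],
  [[0, 0, 0], 0],
  [[0, 0, 0], 0],
  [[0, 0, 0], 0],
  [[0, 0, 0], 0],
])

```text
clock: 11.4
tool_pos: [0.59, -0.2141, 0.149]
orientation: [179.8, 0.0, -88.4]
force: [-0.6, 0.2, 0.2]
opening: 0.0397
```

```bash
python3 ws.py wc 160 350 100 300 3; python3 snap.py scene s9.png 285 385 160 235 8
```

```text
11.45 [ 0.59   -0.2141  0.149 ] [ 1.7984e+02  5.0000e-02 -8.8370e+01] 0.03974629120999712
11.5 [ 0.59   -0.2141  0.1491] [ 1.7985e+02  5.0000e-02 -8.8370e+01] [ -2.2  17.7  -8.5  -0.  -63.9   3.8] 0.04003308902379785 [-0.7 -0.   0.3]
```

View pics/wc.png

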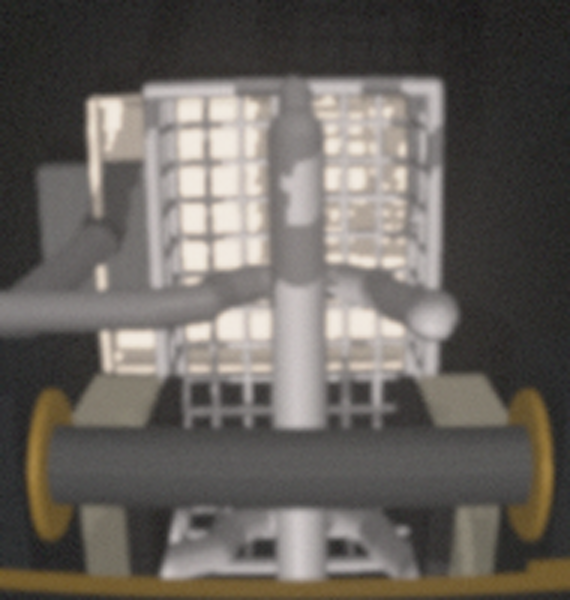

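View pics/s9.png

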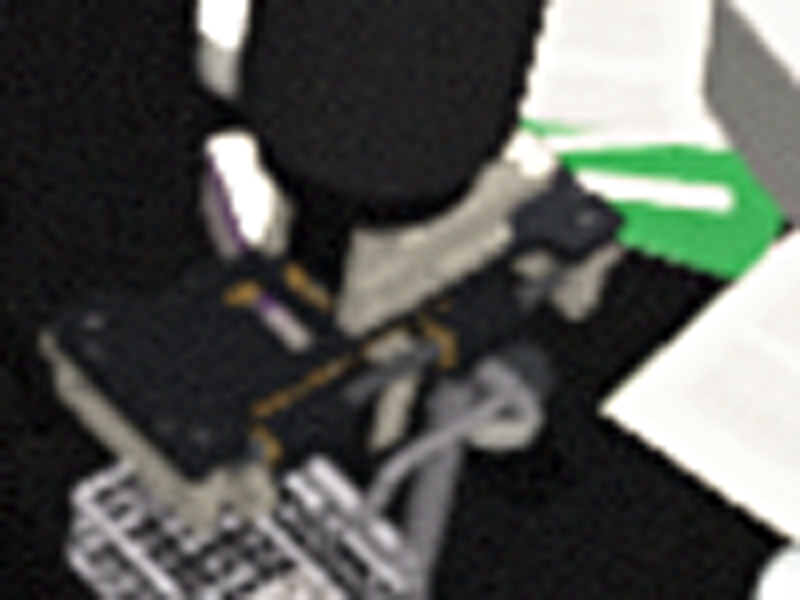

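move_arm([
  [[0, 0, -6], 0],
  [[0, 0, -6], 0],
  [[0, 0, -3], 0],
  [[0, 0, 0], 0],
  [[0, 0, 0], 0],
  [[0, 0, 0], 0],
  [[0, 0, 0], 0],
  [[0, 0, 0], 0],
])

```text
clock: 12.3
tool_pos: [0.5899, -0.2141, 0.1326]
orientation: [179.8, 0.0, -88.4]
force: [0.6, -0.2, 0.2]
opening: 0.0395
```

move_arm([
  [[0, 0, -2], 0],
  [[0, 0, 0], 0],
  [[0, 0, 0], 0],
  [[0, 0, 0], 0],
  [[0, 0, 0], 0],
  [[0, 0, 0], 0],
  [[0, 0, 0], 0],
  [[0, 0, 0], 0],
], jaw=-1)

```text
clock: 13.1
tool_pos: [0.5888, -0.2141, 0.1307]
orientation: [179.8, 0.1, -88.4]
force: [-1.3, -0.4, 0.8]
opening: 0.0087
```

move_arm([
  [[0, 0, 6], 0],
  [[0, 0, 10], 0],
  [[0, 0, 12], 0],
  [[0, 0, 8], 0],
  [[0, 0, 0], 0],
  [[0, 0, 0], 0],
  [[0, 0, 0], 0],
  [[0, 0, 0], 0],
])

```text
clock: 13.9
tool_pos: [0.5886, -0.2134, 0.1685]
orientation: [179.7, 0.1, -88.4]
force: [-0.5, 0.4, -4.1]
opening: 0.0087
```

```bash
python3 ws.py wd 130 370 60 320 2; python3 snap.py scene s10.png 265 375 170 260 7
```

```text
13.95 [ 0.5885 -0.2134  0.1684] [ 1.797e+02  1.400e-01 -8.841e+01] 0.009010890182066968
14.0 [ 0.5886 -0.2134  0.1685] [ 1.7971e+02  1.4000e-01 -8.8400e+01] [ -2.2  16.9  -7.   -0.1 -66.4   3.8] 0.00918913317168183 [ 0.7 -0.  -4.3]
```

View pics/s10.png

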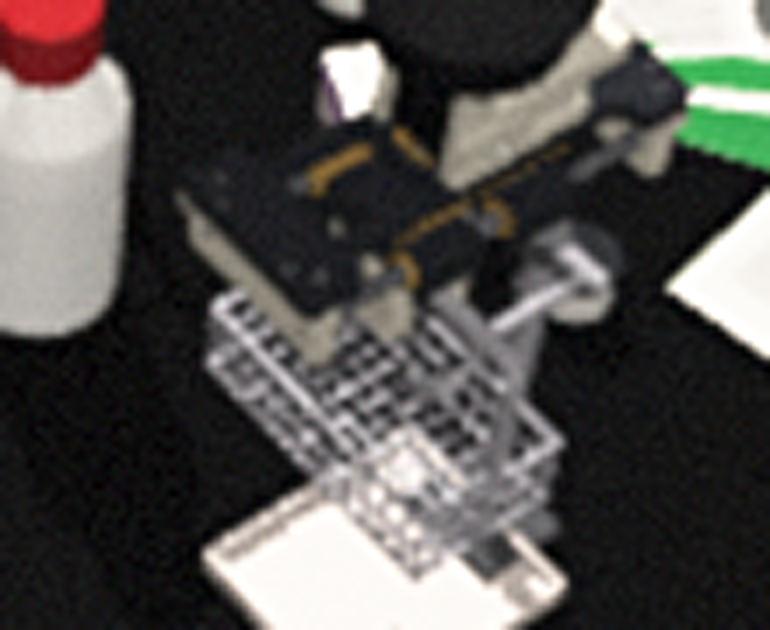

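View pics/wd.png

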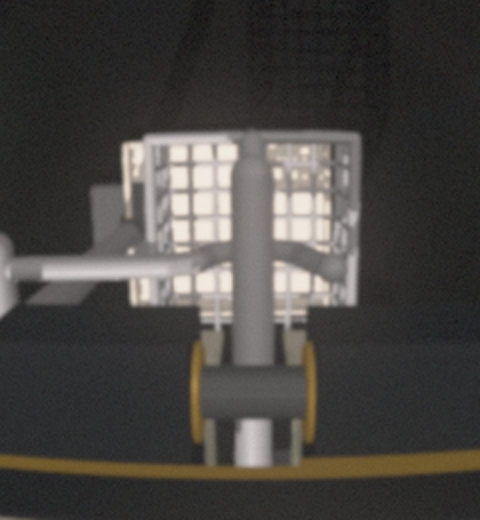

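move_arm([
  [[-8, 0, 3], 0],
  [[-15, 0, 0], 0],
  [[-20, -1, 0], 0],
  [[-20, -1, 0], 0],
  [[-15, 0, 0], 0],
  [[-6, 0, 0], 0],
  [[0, 0, 0], 0],
  [[0, 0, 0], 0],
])

```text
clock: 14.8
tool_pos: [0.4988, -0.2154, 0.1714]
orientation: [179.6, 0.1, -88.4]
force: [-0.1, -0.1, -3.9]
opening: 0.009
```

```bash
python3 - <<'E'
from h import *
s=np.load("wd.npy",allow_pickle=True).item()
for p in [(256,133),(256,136)]: print(wpl(s,p,.2315), "tool y -.2134")
E
python3 ws.py we 130 370 60 320 2; python3 snap.py scene s11.png 240 375 150 260 6
```

```text
[ 0.59046029 -0.27393456  0.2315    ] tool y -.2134
[ 0.590422   -0.27258027  0.2315    ] tool y -.2134
14.85 [ 0.4989 -0.2154  0.1713] [ 1.7962e+02  1.4000e-01 -8.8400e+01] 0.00860135255777668
14.9 [ 0.499  -0.2154  0.1712] [ 1.7961e+02  1.4000e-01 -8.8400e+01] [ -2.8   9.1 -16.9  -0.1 -64.4   4.4] 0.009215330256150064 [ 0.2 -0.1 -4.3]
```

View pics/we.png

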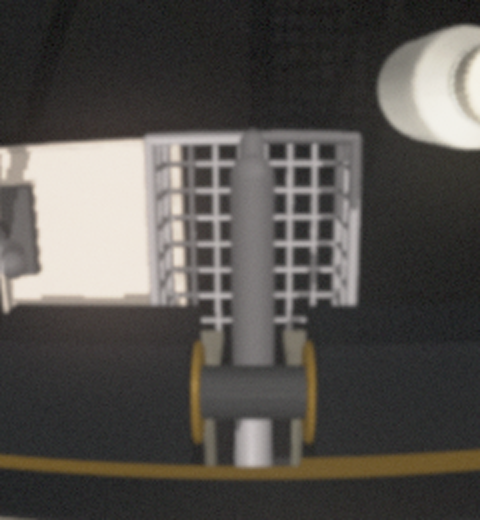

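View pics/s11.png

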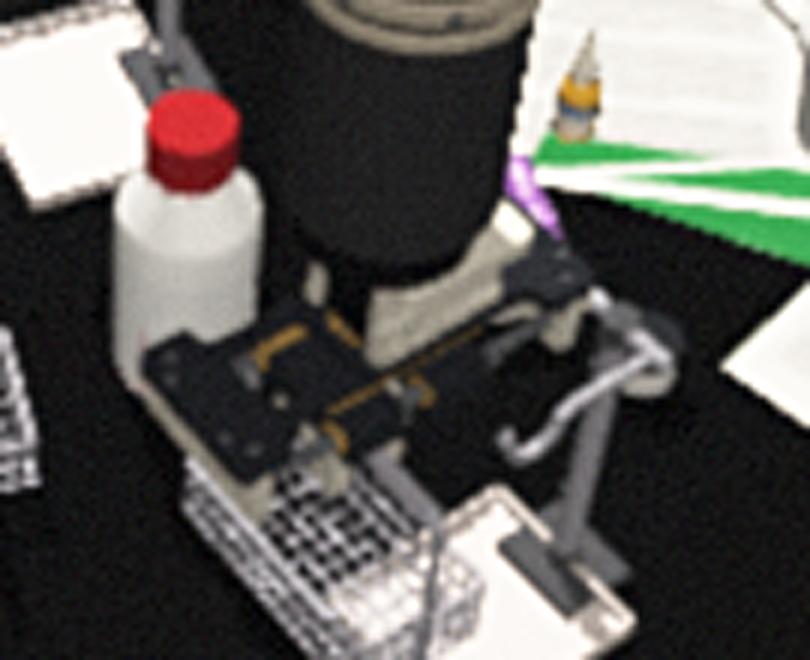

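move_arm([
  [[0, 0, 20], 0],
  [[0, 0, 30], 0],
  [[0, 0, 30], 0],
  [[0, 10, 25], -0.02],
  [[0, 22, 10], -0.04],
  [[0, 32, 0], -0.04],
  [[0, 38, 0], -0.04],
  [[0, 38, 0], -0.04],
])

```text
clock: 15.7
tool_pos: [0.5024, -0.0743, 0.2884]
orientation: [179.4, 0.1, -99.4]
force: [0.9, -0.1, -4.3]
opening: 0.0091
```

move_arm([
  [[4, 38, 0], -0.01],
  [[4, 38, 0], 0],
  [[4, 38, 0], 0],
  [[4, 38, 0], 0],
  [[4, 38, 0], 0],
  [[4, 38, 0], 0],
  [[4, 35, 0], 0],
  [[4, 22, 0], 0],
])

```text
clock: 16.5
tool_pos: [0.5368, 0.2276, 0.2877]
orientation: [179.4, 0.2, -99.9]
force: [0.7, -0.0, -3.4]
opening: 0.0089
```

move_arm([
  [[-2, 3, 0], 0.004],
  [[-2, 2, 0], 0],
  [[0, 0, -20], 0],
  [[0, 0, -25], 0],
  [[0, 0, -20], 0],
  [[0, 0, -12], 0],
  [[0, 0, 0], 0],
  [[0, 0, 0], 0],
])

```text
clock: 17.3
tool_pos: [0.5343, 0.2325, 0.2082]
orientation: [179.4, 0.1, -99.7]
force: [0.1, -0.4, -2.9]
opening: 0.0094
```

```bash
python3 ws.py wf 60 460 30 320 2; python3 snap.py scene s12.png 200 330 80 200 5
```

```text
17.35 [0.5343 0.2327 0.2083] [ 1.7942e+02  7.0000e-02 -9.9710e+01] 0.008995212936552912
17.4 [0.5343 0.2329 0.2085] [ 1.7944e+02  9.0000e-02 -9.9700e+01] [ 42.4  11.4  -8.8  -0.5 -70.  -51.9] 0.008856790923877589 [-0.1 -0.3 -4. ]
```

View pics/wf.png

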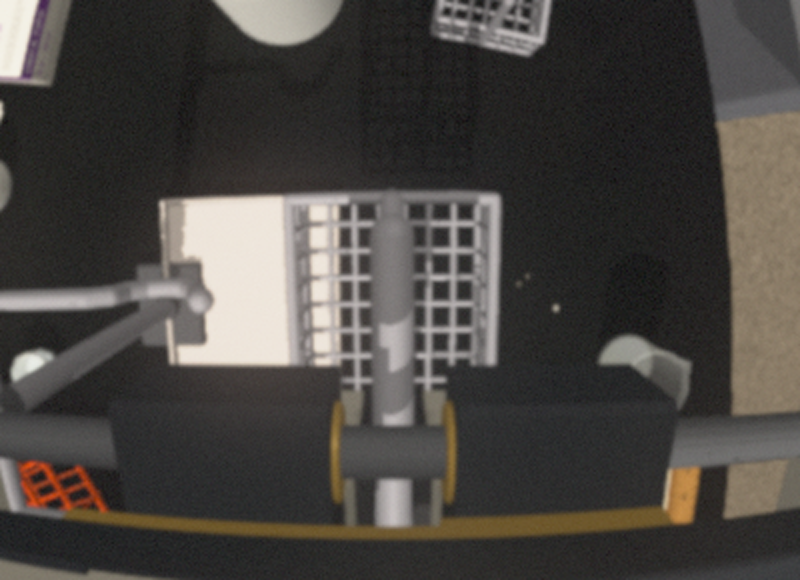

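View pics/s12.png

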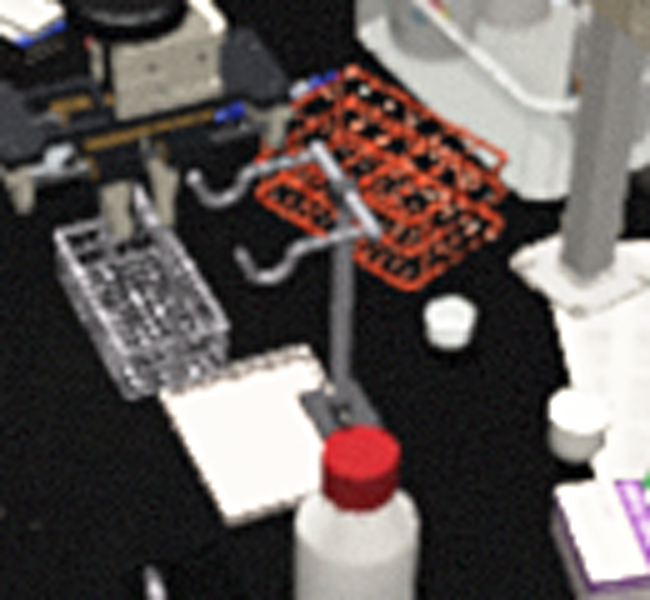

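```bash
python3 - <<'E'
from h import *
np.set_printoptions(precision=4,suppress=True)
s=np.load("wf.npy",allow_pickle=True).item()
w=lambda u,v:(60+(u+.5)/2-.5,30+(v+.5)/2-.5)
y=np.radians(-9.6);ex=np.array([np.cos(y),np.sin(y)]);ey=np.array([-np.sin(y),np.cos(y)])
H=np.array([.617,.2325])
for n,q,z in (("tip",(200,298),.2285),("bar end",(392,195),.2715),("bar mid pt",(392,300),.2715),("rim",(395,195),.198),("tray",(160,200),.012),("tray",(172,365),.012)):
    X=wpl(s,w(*q),z);d=X[:2]-H;print(n,X,"stand frame",d@ex,d@ey)
d=np.array([.5343,.2328])-H;print("tool",d@ex,d@ey)
E
```

```text
tip [0.5882 0.1908 0.2285] stand frame -0.021463669092099843 -0.04596429970556018
bar end [0.5241 0.1702 0.2715] stand frame -0.08122687314923178 -0.07690035521990639
bar mid pt [0.5281 0.1938 0.2715] stand frame -0.08118821316909358 -0.05296171252324875
rim [0.5227 0.1713 0.198 ] stand frame -0.08275108755495589 -0.07601693012058662
tray [0.6801 0.1452 0.012 ] stand frame 0.07674874511621381 -0.07552691620137583
tray [0.6995 0.2618 0.012 ] stand frame 0.07644408972897157 0.04268902261609932
tool -0.08159190288974559 -0.01349597654230051
```

move_arm([
  [[1, 5, -12], 0],
  [[0, 0, -8], 0],
  [[0, 0, 0], 0],
  [[10, -2, 0], 0],
  [[18, -3, 0], 0],
  [[18, -3, 0], 0],
  [[16, -3, 0], 0],
  [[8, -1, 0], 0],
])

```text
clock: 18.2
tool_pos: [0.61, 0.2269, 0.1894]
orientation: [179.6, 0.2, -99.5]
force: [1.1, 0.1, -3.9]
opening: 0.0088
```

move_arm([
  [[0, 0, 0], 0],
  [[0, 0, 0], 0],
  [[0, 0, 0], 0],
  [[0, 0, 0], 0],
  [[0, 0, 0], 0],
  [[0, 0, 0], 0],
  [[0, 0, 0], 0],
  [[0, 0, 0], 0],
])

```text
clock: 19.0
tool_pos: [0.609, 0.2271, 0.1896]
orientation: [179.6, 0.3, -99.5]
force: [0.2, 0.1, -3.9]
opening: 0.009
```

move_arm([
  [[6, -2, 0], 0],
  [[0, 0, 0], 0],
  [[0, 0, 0], 0],
  [[0, 0, -8], 0],
  [[0, 0, -8], 0],
  [[0, 0, 0], 0],
  [[0, 0, 0], 0],
  [[0, 0, 0], 0],
])

```text
clock: 19.8
tool_pos: [0.6151, 0.2246, 0.1711]
orientation: [179.5, 0.2, -99.5]
force: [-0.3, -1.0, -4.4]
opening: 0.0093
```

```bash
python3 ws.py wg 60 460 30 320 2; python3 snap.py scene s13.png 200 330 80 200 5
```

```text
19.85 [0.6152 0.2247 0.1713] [179.55   0.21 -99.53] 0.009090932248917986
19.9 [0.6153 0.2248 0.1715] [179.56   0.22 -99.52] [ 36.8  19.4  -2.8  -0.5 -67.9 -46.1] 0.008900869765384197 [-0.2 -0.5 -4.9]
```

View pics/wg.png

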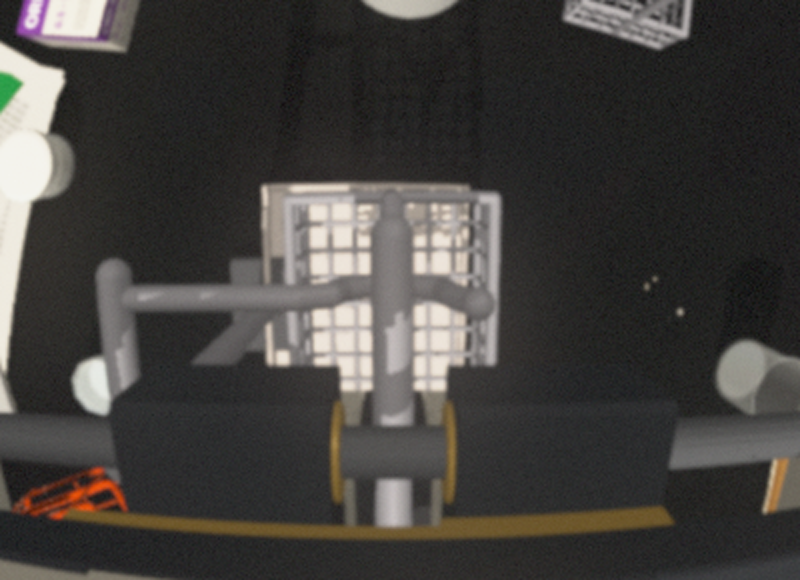

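View pics/s13.png

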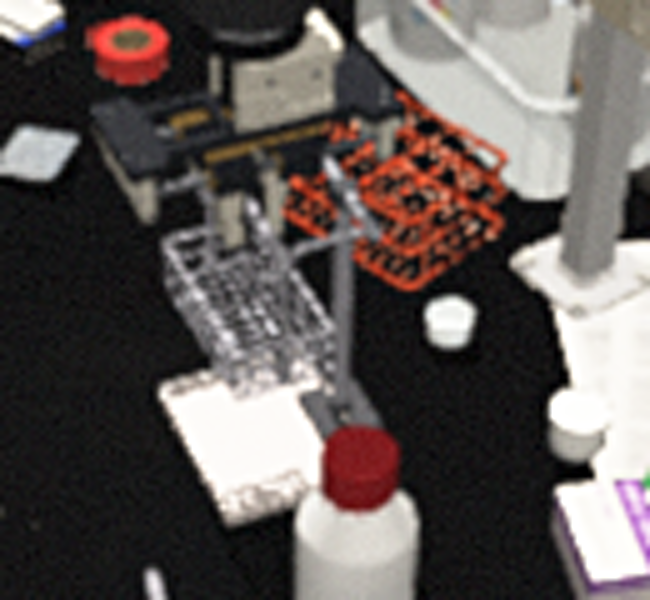

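move_arm([
  [[0, 0, -8], 0],
  [[0, 0, -7], 0],
  [[0, 0, -4], 0],
  [[0, 0, 0], 0],
  [[0, 0, 0], 0],
  [[0, 0, 0], 0],
  [[0, 0, 0], 0],
  [[0, 0, 0], 0],
])

```text
clock: 20.7
tool_pos: [0.6155, 0.2249, 0.1512]
orientation: [179.6, 0.2, -99.5]
force: [-0.7, 0.3, -4.7]
opening: 0.0088
```

move_arm([
  [[0, 0, -2], 0],
  [[0, 0, 0], 0],
  [[0, 0, -1], 0],
  [[0, 0, 0], 0],
  [[0, 0, 0], 0],
  [[0, 0, 0], 0],
  [[0, 0, 0], 0],
  [[0, 0, 0], 0],
])

```text
clock: 21.5
tool_pos: [0.6157, 0.225, 0.1483]
orientation: [179.6, 0.3, -99.5]
force: [0.5, -0.4, -4.3]
opening: 0.0089
```

move_arm([
  [[0, 0, -2], 0],
  [[0, 0, 0], 0],
  [[0, 0, 0], 0],
  [[0, 0, 0], 0],
  [[0, 0, 0], 0],
  [[0, 0, 0], 0],
  [[0, 0, 0], 0],
  [[0, 0, 0], 0],
])

```text
clock: 22.3
tool_pos: [0.6158, 0.2251, 0.1463]
orientation: [179.6, 0.3, -99.5]
force: [0.4, -0.1, -4.1]
opening: 0.0091
```

move_arm([
  [[0, 0, -2], 0],
  [[0, 0, 0], 0],
  [[0, 0, 0], 0],
  [[0, 0, -1], 0],
  [[0, 0, 0], 0],
  [[0, 0, 0], 0],
  [[0, 0, 0], 0],
  [[0, 0, 0], 0],
])

```text
clock: 23.1
tool_pos: [0.6164, 0.2252, 0.1458]
orientation: [179.8, 0.3, -99.5]
force: [-2.2, -0.4, 0.4]
opening: 0.0089
```

```bash
python3 ws.py wh 60 460 30 320 2; python3 snap.py scene s14.png 220 300 100 175 8
```

```text
23.15 [0.6164 0.2251 0.1458] [179.78   0.34 -99.48] 0.008871097144143187
23.2 [0.6165 0.2252 0.1458] [179.79   0.35 -99.47] [ 36.8  20.4  -4.9  -0.4 -64.6 -46.1] 0.00858807969905631 [-1.5 -0.7 -0.5]
```

View pics/wh.png

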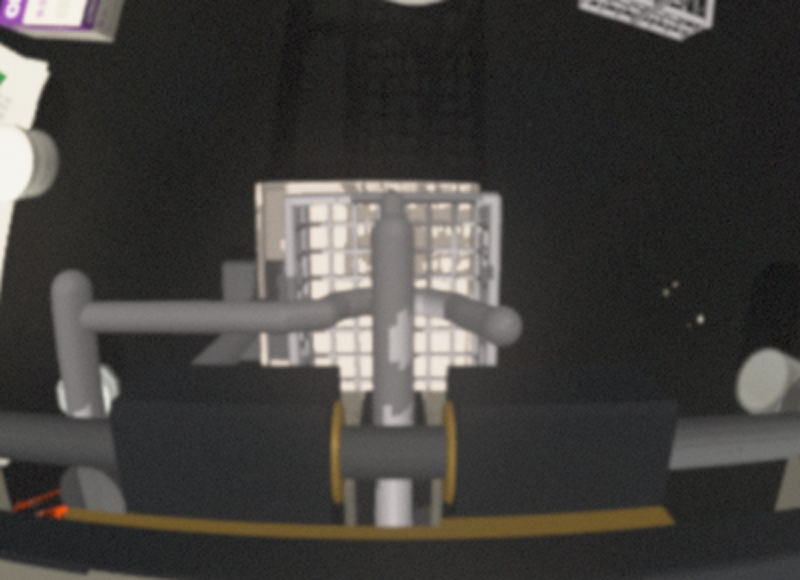

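View pics/s14.png

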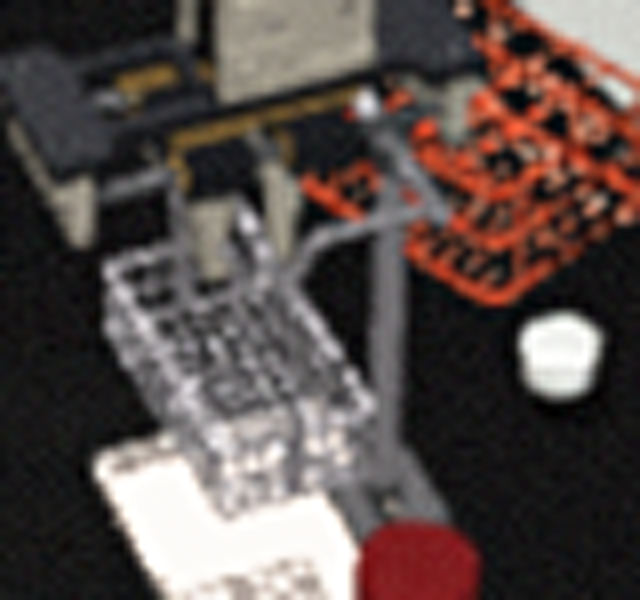

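move_arm([
  [[0, 0, 0], 0],
  [[0, 0, 0], 0],
  [[0, 0, 0], 0],
  [[0, 0, 0], 0],
  [[0, 0, 0], 0],
  [[0, 0, 0], 0],
  [[0, 0, 0], 0],
  [[0, 0, 0], 0],
], jaw=-0.09)

```text
clock: 24.0
tool_pos: [0.618, 0.2257, 0.1465]
orientation: [179.9, 0.4, -99.5]
force: [-0.1, 0.1, -0.1]
opening: 0.0397
```

move_arm([
  [[0, 0, 6], 0],
  [[0, 0, 15], 0],
  [[0, 0, 25], 0],
  [[0, 0, 30], 0],
  [[0, 0, 30], 0],
  [[0, 0, 20], 0],
  [[0, 0, 0], 0],
  [[0, 0, 0], 0],
])

```text
clock: 24.8
tool_pos: [0.617, 0.2247, 0.2796]
orientation: [180.0, 0.4, -99.5]
force: [0.4, 0.4, -1.4]
opening: 0.0399
```

```bash
python3 ws.py wi 60 460 30 320 2; python3 snap.py scene s15.png 220 300 100 175 8
```

```text
24.85 [0.6171 0.2247 0.2798] [179.97   0.4  -99.46] 0.03989671651906198
24.9 [0.6169 0.2246 0.2791] [179.93   0.36 -99.46] [ 36.8  16.4   6.7  -0.3 -80.1 -46.2] 0.03965589257375295 [ 0.9  0.2 -0.7]
```

View pics/wi.png

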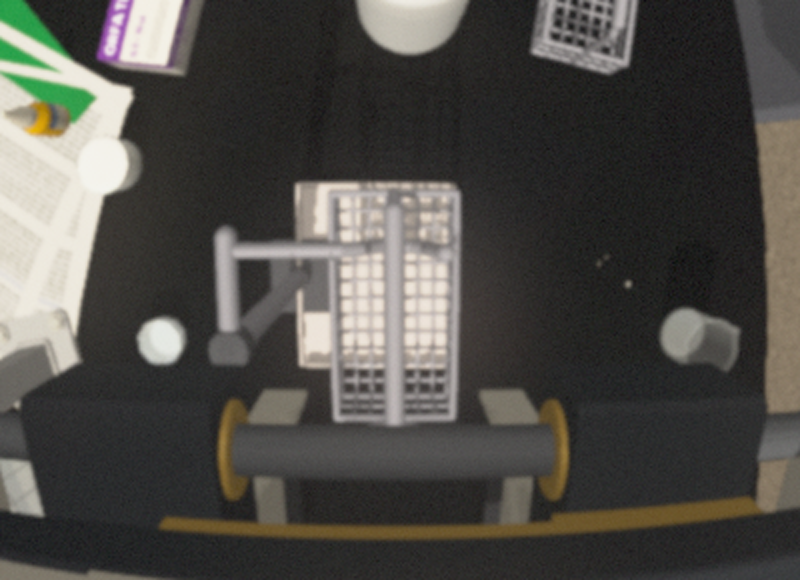

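View pics/s15.png

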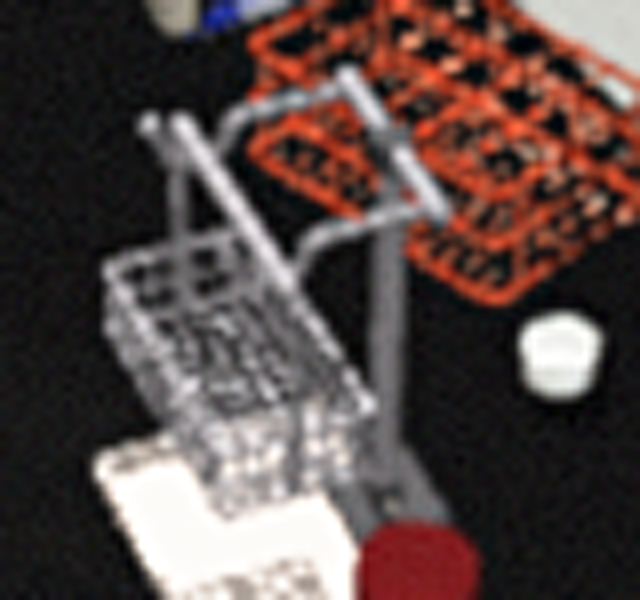

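The wide basket hangs in both notches: the wrist view shows the bar across both prongs and the scene view shows it level. Next is the small basket.

move_arm([
  [[-18, -18, 0], -0.02],
  [[-26, -26, 0], -0.03],
  [[-28, -28, -5], -0.03],
  [[-28, -28, -10], -0.03],
  [[-28, -28, -10], -0.03],
  [[-24, -24, -10], -0.02],
  [[-14, -14, -5], 0],
  [[0, 0, 0], 0],
])

```text
clock: 25.7
tool_pos: [0.4395, 0.0511, 0.2263]
orientation: [179.2, -0.3, -109.0]
force: [0.1, -0.2, 0.7]
opening: 0.0399
```

move_arm([
  [[0, 0, 0], 0],
  [[0, 0, 0], 0],
  [[0, 0, 0], 0],
  [[0, 0, 0], 0],
  [[0, 0, 0], 0],
  [[0, 0, 0], 0],
  [[0, 0, 0], 0],
  [[0, 0, 0], 0],
])

```text
clock: 26.5
tool_pos: [0.4411, 0.0527, 0.225]
orientation: [179.1, -0.4, -108.9]
force: [0.6, 0.1, 0.3]
opening: 0.0398
```

```bash
python3 ws.py wj 130 370 60 320 3; python3 snap.py top t7.png 140 280 110 260 4
```

```text
26.55 [0.4411 0.0527 0.225 ] [ 179.13   -0.43 -108.93] 0.0397175866813715
26.6 [0.4411 0.0527 0.225 ] [ 179.14   -0.43 -108.93] [ 32.   -2.6 -22.3  -0.4 -71.2 -50.8] 0.0400526943334356 [-0.7 -0.1  0. ]
```

View pics/wj.png

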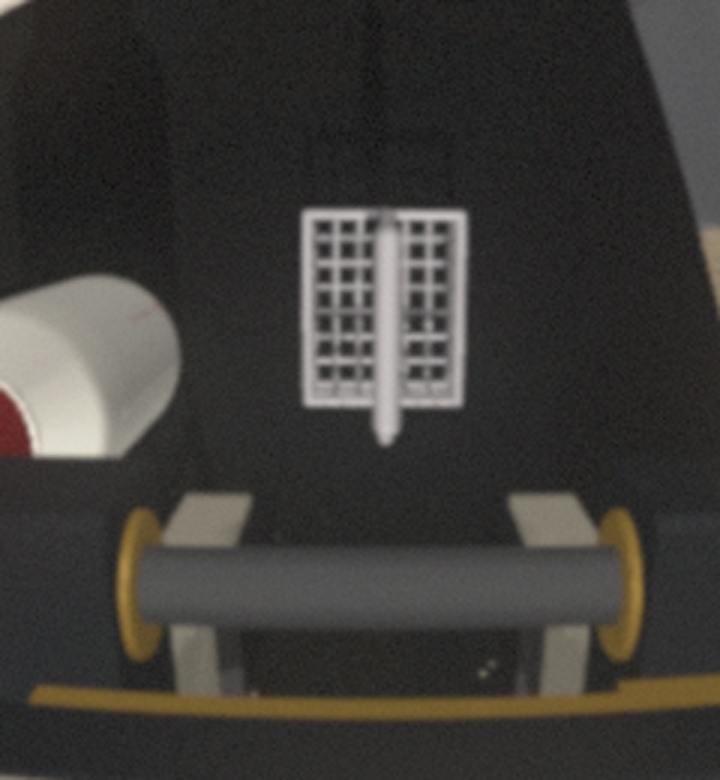

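View pics/t7.png

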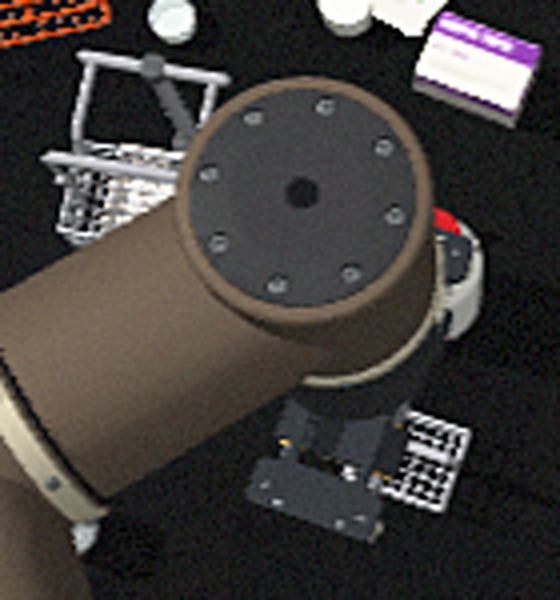

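```bash
python3 - <<'E'
from h import *
np.set_printoptions(precision=4,suppress=True)
s=np.load("wj.npy",allow_pickle=True).item()
w=lambda u,v:(130+(u+.5)/3-.5,60+(v+.5)/3-.5)
a=wpl(s,w(386,440),.105);b=wpl(s,w(384,217),.105);print(a,b,np.linalg.norm(a-b),np.degrees(np.arctan2(-(a-b)[0],(a-b)[1])),(a+b)/2)
c=[wpl(s,w(*q),.04) for q in ((303,212),(465,212),(463,405),(304,405))];print(np.mean(c,0),[np.linalg.norm(c[i]-c[i-1]) for i in range(4)])
print("tall",wpl(s,w(180,355),.06))
E
```

```text
[0.445  0.0775 0.105 ] [0.4193 0.0001 0.105 ] 0.08158166140237402 -18.33589601474748 [0.4322 0.0388 0.105 ]
[0.4316 0.0394 0.04  ] [np.float64(0.0845116770087042), np.float64(0.0691270686308895), np.float64(0.08476587560232696), np.float64(0.07027536225518419)]
tall [0.5177 0.0267 0.06  ]
```

move_arm([
  [[-10, -16, 0], 0],
  [[0, 0, -20], 0],
  [[0, 0, -25], 0],
  [[0, 0, -25], 0],
  [[0, 0, -15], 0],
  [[0, 0, 0], 0],
  [[0, 0, 0], 0],
  [[0, 0, 0], 0],
])

```text
clock: 27.4
tool_pos: [0.4295, 0.0332, 0.1401]
orientation: [179.3, -0.3, -109.0]
force: [-0.3, 0.5, -0.1]
opening: 0.0399
```

move_arm([
  [[2, 3, -10], 0],
  [[0, 0, -15], 0],
  [[0, 0, -12], 0],
  [[0, 0, -6], 0],
  [[0, 0, 0], 0],
  [[0, 0, 0], 0],
  [[0, 0, 0], 0],
  [[0, 0, 0], 0],
])

```text
clock: 28.2
tool_pos: [0.4353, 0.0385, 0.0985]
orientation: [179.7, 0.1, -108.9]
force: [-0.5, 0.2, -0.3]
opening: 0.0397
```

```bash
python3 ws.py wk 130 370 60 320 3; python3 snap.py scene s16.png 210 310 130 230 6
```

```text
28.25 [0.4353 0.0385 0.0985] [ 1.7970e+02  1.0000e-01 -1.0891e+02] 0.03998980383690301
28.3 [0.4352 0.0384 0.0984] [ 1.7970e+02  9.0000e-02 -1.0892e+02] [ 30.8   2.7 -34.9  -0.4 -52.6 -49.5] 0.03985877909704164 [-0.2 -0.5  0.5]
```

View pics/wk.png

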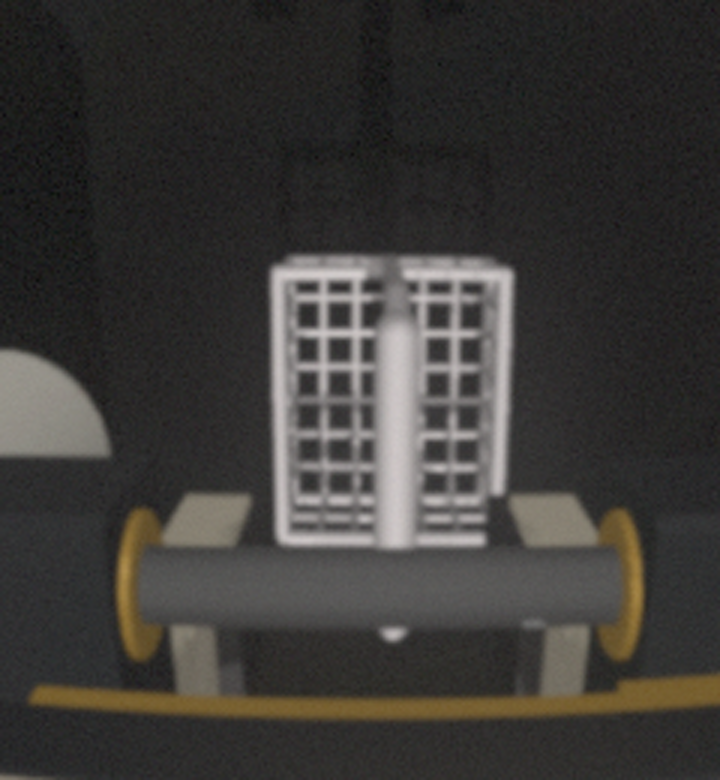

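View pics/s16.png

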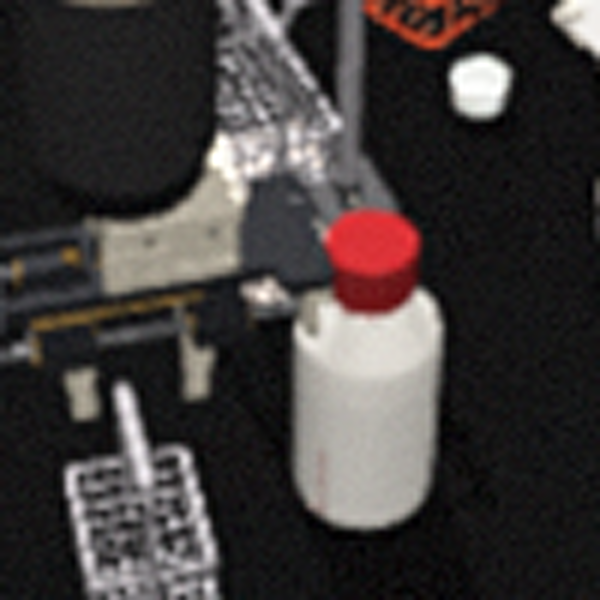

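move_arm([
  [[-5, -2, 0], 0],
  [[0, 0, 0], 0],
  [[0, 0, -8], 0],
  [[0, 0, -10], 0],
  [[0, 0, -6], 0],
  [[0, 0, 0], 0],
  [[0, 0, 0], 0],
  [[0, 0, 0], 0],
])

```text
clock: 29.1
tool_pos: [0.4293, 0.036, 0.072]
orientation: [179.7, 0.1, -108.9]
force: [0.4, -0.7, -0.3]
opening: 0.0402
```

```bash
python3 ws.py wl 130 370 60 320 3; python3 snap.py scene s17.png 210 310 130 230 6
```

```text
29.15 [0.4294 0.036  0.0721] [ 1.7967e+02  7.0000e-02 -1.0892e+02] 0.03999195370008574
29.2 [0.4294 0.0361 0.0722] [ 1.7968e+02  8.0000e-02 -1.0892e+02] [ 30.9   4.  -37.6  -0.4 -48.5 -49.6] 0.03983495217044336 [-0.1 -0.1  0. ]
```

View pics/wl.png

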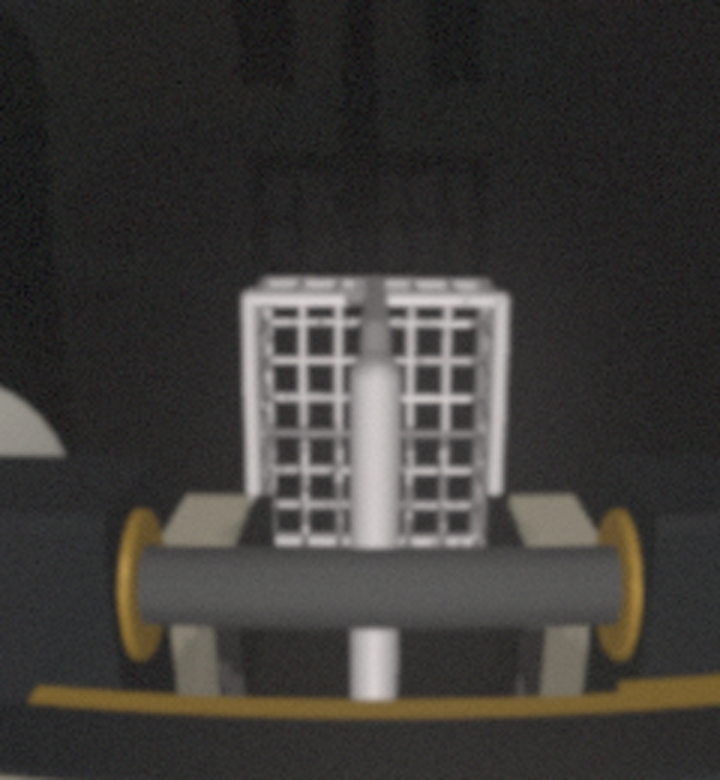

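View pics/s17.png

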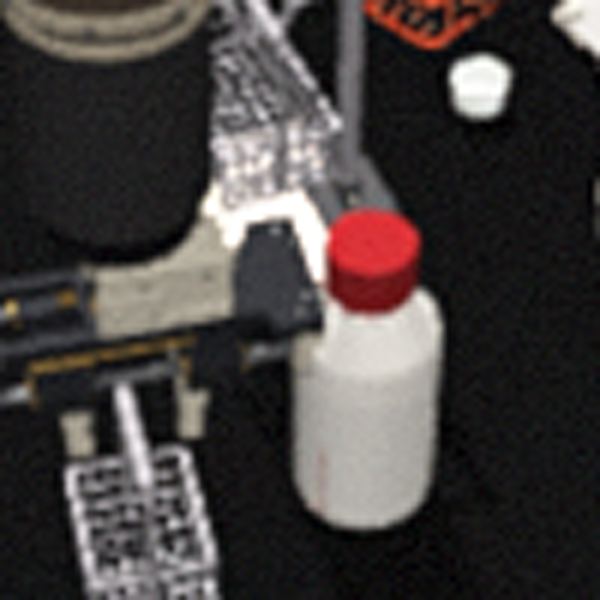

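move_arm([
  [[0, 0, -6], 0],
  [[0, 0, -4], 0],
  [[0, 0, 0], 0],
  [[0, 0, 0], 0],
  [[0, 0, -6], 0],
  [[0, 0, -4], 0],
  [[0, 0, 0], 0],
  [[0, 0, 0], 0],
])

```text
clock: 30.0
tool_pos: [0.4297, 0.0362, 0.0506]
orientation: [179.7, 0.1, -108.9]
force: [-1.5, -0.3, -0.2]
opening: 0.0399
```

```bash
python3 snap.py scene s18.png 210 310 130 230 6
```

```text
30.05 [0.4297 0.0362 0.0507] [ 1.7971e+02  1.2000e-01 -1.0892e+02] [ 30.9   5.8 -39.2  -0.4 -45.1 -49.5] 0.03970894278965011 [-0.6 -0.  -0.3]
```

View pics/s18.png

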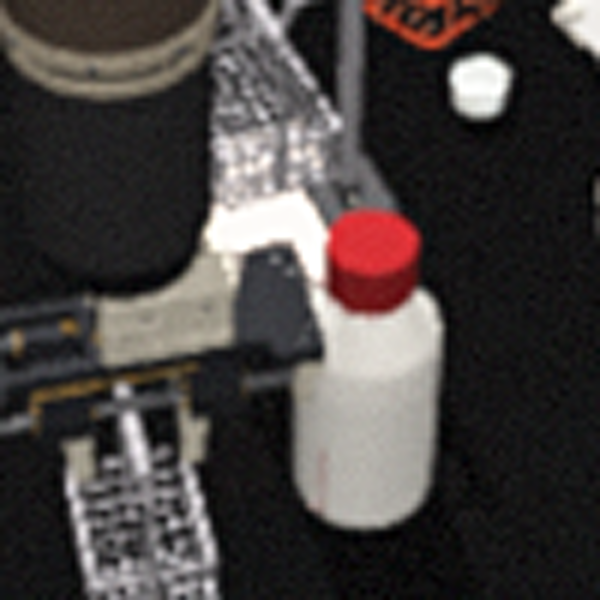

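move_arm([
  [[0, 0, -4], 0],
  [[0, 0, 0], 0],
  [[0, 0, 0], 0],
  [[0, 0, 0], 0],
  [[0, 0, 0], 0],
  [[0, 0, 0], 0],
  [[0, 0, 0], 0],
  [[0, 0, 0], 0],
], jaw=-1)

```text
clock: 30.85
tool_pos: [0.43, 0.0364, 0.0466]
orientation: [179.7, 0.2, -108.9]
force: [-0.1, 0.4, -0.9]
opening: 0.0092
```

move_arm([
  [[0, 0, 10], 0],
  [[0, 0, 25], 0],
  [[0, 0, 35], 0],
  [[0, 0, 40], 0],
  [[0, 0, 30], 0],
  [[0, -10, 10], 0],
  [[5, -20, 0], 0.05],
  [[10, -30, 0], 0.08],
])

```text
clock: 31.65
tool_pos: [0.4396, -0.0257, 0.2047]
orientation: [179.5, 0.0, -101.1]
force: [0.8, -0.5, -2.1]
opening: 0.0085
```

move_arm([
  [[12, -35, 0], 0.08],
  [[12, -35, 0], 0.07],
  [[12, -35, 0], 0.04],
  [[10, -30, 0], 0],
  [[8, -25, 0], 0],
  [[4, -12, 0], 0],
  [[0, 0, 0], 0],
  [[0, 0, 0], 0],
])

```text
clock: 32.45
tool_pos: [0.4923, -0.2096, 0.1999]
orientation: [178.9, 0.2, -89.8]
force: [-0.8, -0.0, -3.0]
opening: 0.0091
```

```bash
python3 ws.py wm 60 460 30 320 2; python3 snap.py scene s19.png 210 340 130 250 5
```

```text
32.5 [ 0.4923 -0.2093  0.1999] [178.91   0.21 -89.81] 0.008993860010529958
32.55 [ 0.4926 -0.209   0.2002] [178.95   0.2  -89.77] [ -2.1   7.6 -14.9  -0.2 -68.6   2.4] 0.009077847818366522 [-0.5  0.8 -3.1]
```

View pics/wm.png

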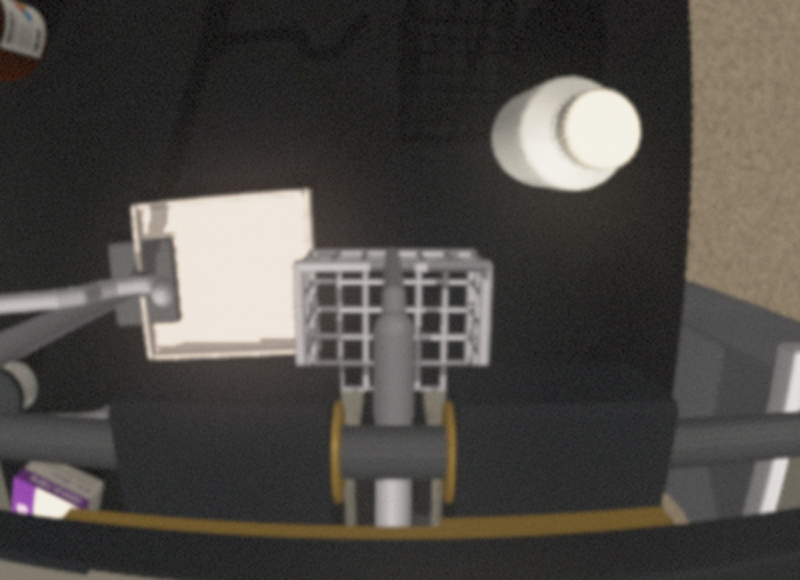

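View pics/s19.png

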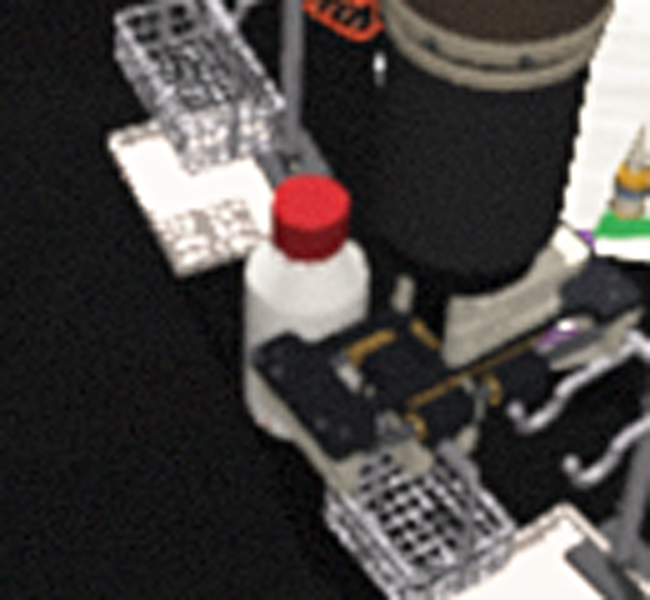

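```bash
python3 - <<'E'
from h import *
np.set_printoptions(precision=4,suppress=True)
s=np.load("wm.npy",allow_pickle=True).item()
w=lambda u,v:(60+(u+.5)/2-.5,30+(v+.5)/2-.5)
y=np.radians(1.7);ex=np.array([np.cos(y),np.sin(y)]);ey=np.array([-np.sin(y),np.cos(y)])
H=np.array([.5905,-.2135])
for n,q,z in (("tip",(162,293),.2135),("bar end",(395,315),.2585),("bar",(395,390),.2585),("rim-y",(395,264),.1935),("rim +x-y",(296,264),.1935),("rim -x-y",(491,264),.1935),("tray",(131,206),.012),("tray",(310,190),.012),("tray",(150,357),.012)):
    X=wpl(s,w(*q),z);d=X[:2]-H;print(n,X,"stand frame",d@ex,d@ey)
d=np.array([.4925,-.209])-H;print("tool",d@ex,d@ey)
E
```

```text
tip [ 0.5681 -0.2422  0.2135] stand frame -0.023269373637075947 -0.02804008396530145
bar end [ 0.4928 -0.2444  0.2585] stand frame -0.0985823824531566 -0.027948232154348905
bar [ 0.4927 -0.2255  0.2585] stand frame -0.09810297130358069 -0.009044354438770125
rim-y [ 0.4915 -0.2481  0.1935] stand frame -0.10000598783041485 -0.03161035926143615
rim +x-y [ 0.5257 -0.2482  0.1935] stand frame -0.06576807267441748 -0.03280744954902642
rim -x-y [ 0.458  -0.2483  0.1935] stand frame -0.13342620516865 -0.030883893602116876
tray [ 0.6674 -0.2673  0.012 ] stand frame 0.07530635544029177 -0.05607016868575099
tray [ 0.5425 -0.2728  0.012 ] stand frame -0.049704672385526644 -0.05789883210328856
tray [ 0.6613 -0.1606  0.012 ] stand frame 0.07229073311359581 0.05079280637119116
tool -0.09782336819331668 0.007405311290878087
```

move_arm([
  [[0, -7, -8], 0.03],
  [[0, -6, -8], 0],
  [[0, 0, -6], 0],
  [[0, 0, 0], 0],
  [[0, 0, 0], 0],
  [[0, 0, 0], 0],
  [[0, 0, 0], 0],
  [[0, 0, 0], 0],
])

```text
clock: 33.35
tool_pos: [0.4929, -0.2185, 0.179]
orientation: [179.1, 0.2, -87.8]
force: [-0.1, 0.8, -2.0]
opening: 0.0087
```

```bash
python3 ws.py wn 60 460 30 320 2; python3 - <<'E'
E
```

```text
33.4 [ 0.4929 -0.2185  0.179 ] [179.14   0.21 -87.83] 0.009218780235604745
```

View pics/wn.png

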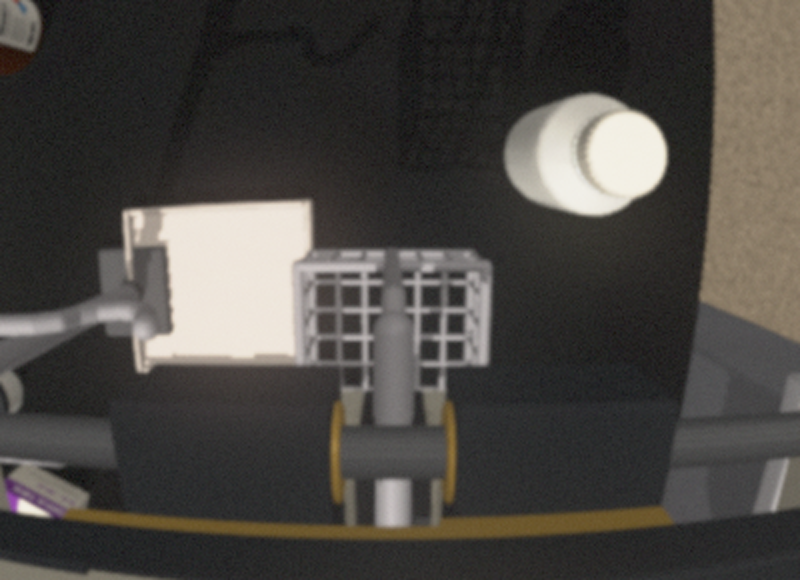

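```bash
python3 - <<'E'
from h import *
np.set_printoptions(precision=4,suppress=True)
s=np.load("wn.npy",allow_pickle=True).item()
w=lambda u,v:(60+(u+.5)/2-.5,30+(v+.5)/2-.5)
for n,q,z in (("tip",(145,322),.2135),("bar end",(394,312),.2374),("rim-y",(395,264),.1725),("tray",(123,210),.012),("tray",(310,202),.012),("tray",(143,370),.012)):
    print(n,wpl(s,w(*q),z))
E
```

```text
tip [ 0.5676 -0.2436  0.2135]
bar end [ 0.4947 -0.2539  0.2374]
rim-y [ 0.4935 -0.257   0.1725]
tray [ 0.6675 -0.2683  0.012 ]
tray [ 0.5433 -0.2728  0.012 ]
tray [ 0.6582 -0.1604  0.012 ]
```

move_arm([
  [[0, -6, 0], 0],
  [[0, 0, 0], 0],
  [[8, 0, 0], 0],
  [[15, 1, 0], 0],
  [[18, 1, 0], 0],
  [[16, 0, 0], 0],
  [[8, 0, 0], 0],
  [[0, 0, 0], 0],
])

```text
clock: 34.2
tool_pos: [0.5649, -0.2232, 0.1788]
orientation: [179.2, 0.2, -87.8]
force: [-0.1, -0.4, -2.7]
opening: 0.009
```

```bash
python3 ws.py wo 60 460 30 320 2; python3 snap.py scene s20.png 260 360 160 250 7
```

```text
34.25 [ 0.5642 -0.2232  0.1787] [179.18   0.19 -87.86] 0.008770642235373974
34.3 [ 0.5635 -0.2231  0.1788] [179.17   0.2  -87.86] [ -3.2  15.   -8.3  -0.1 -67.6   5.4] 0.008698370432000817 [-1.   0.1 -3.4]
```

View pics/wo.png

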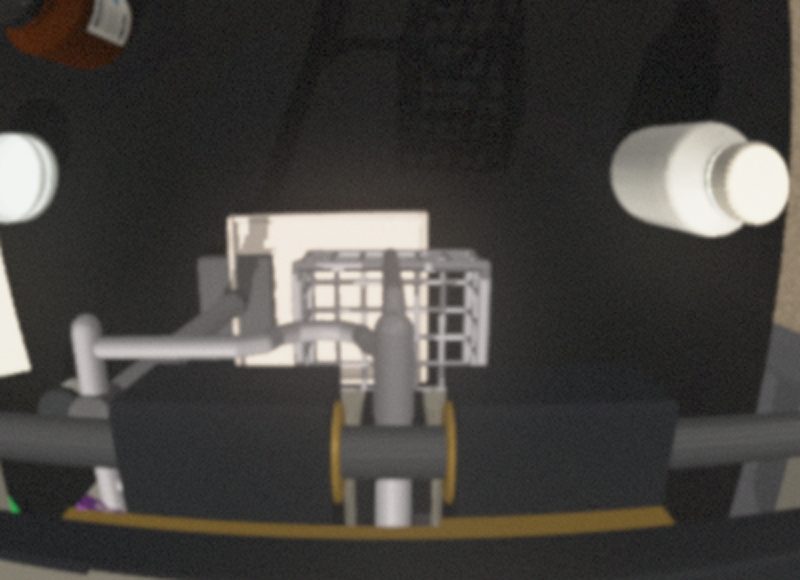

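View pics/s20.png

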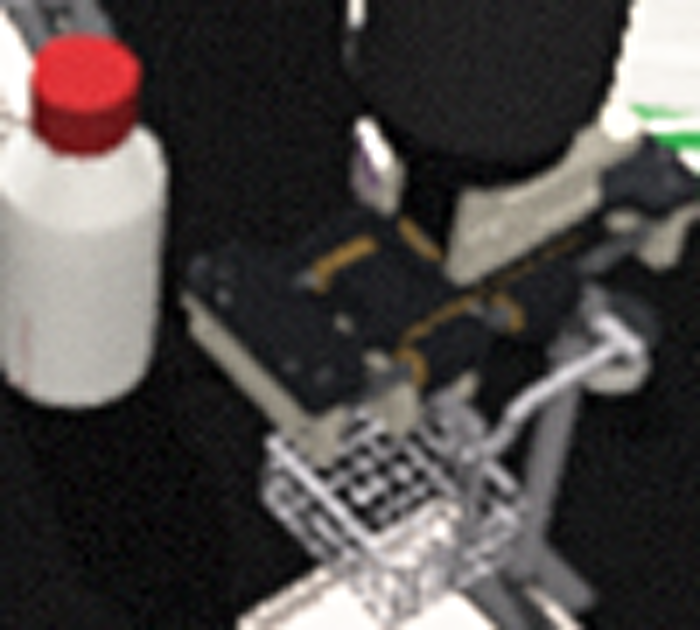

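move_arm([
  [[10, 0, 0], 0],
  [[10, 0, 0], 0],
  [[4, 1, 0], 0],
  [[0, 0, 0], 0],
  [[0, 0, 0], 0],
  [[0, 0, -8], 0],
  [[0, 0, -6], 0],
  [[0, 0, 0], 0],
])

```text
clock: 35.1
tool_pos: [0.5878, -0.222, 0.1641]
orientation: [179.2, 0.2, -87.9]
force: [-0.2, 0.8, -3.0]
opening: 0.0087
```

```bash
python3 ws.py wp 160 360 130 310 4; python3 snap.py scene s21.png 260 360 160 250 7
```

```text
35.15 [ 0.5879 -0.2221  0.1645] [179.2    0.21 -87.89] 0.008717996157247491
35.2 [ 0.5883 -0.2222  0.165 ] [179.24   0.19 -87.89] [ -3.   17.6  -6.5  -0.1 -66.7   5.2] 0.009088009966834445 [ 0.5 -0.1 -2.6]
```

View pics/wp.png

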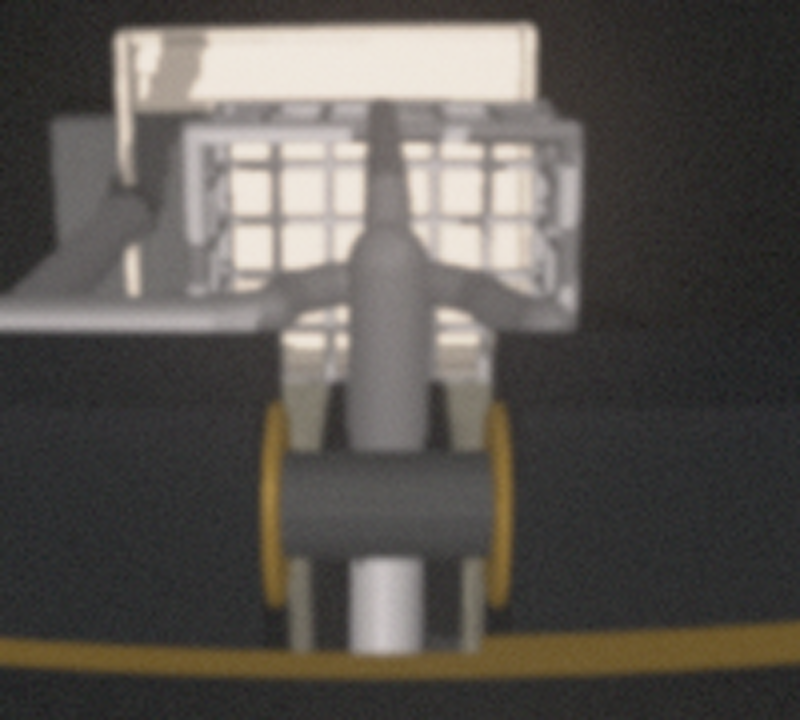

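View pics/s21.png

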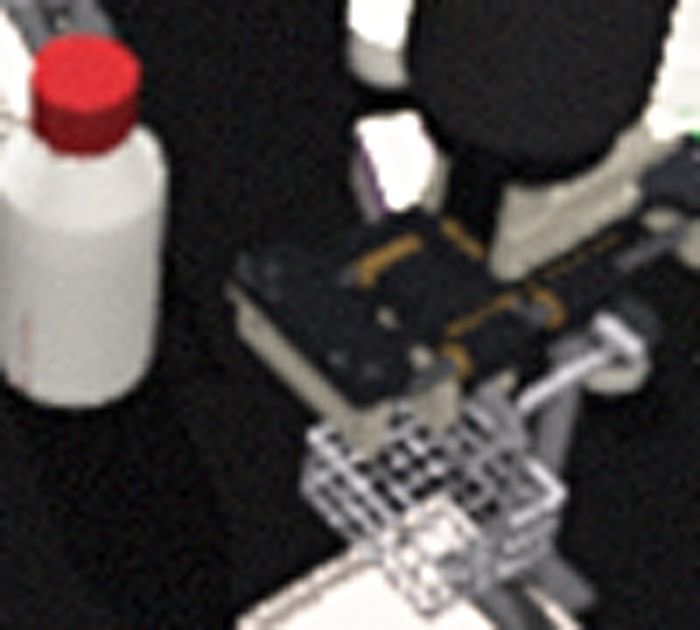

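```bash
python3 - <<'E'
from h import *
np.set_printoptions(precision=4,suppress=True)
s=np.load("wp.npy",allow_pickle=True).item()
w=lambda u,v:(160+(u+.5)/4-.5,130+(v+.5)/4-.5)
for n,q,z in (("prong@bar",(345,285),.1865),("prong@bar",(430,285),.1865),("straight prong",(200,308),.2065),("straight prong",(100,313),.2065),("tip",(555,308),.2135),("bar end",(388,232),.223),("leg @ rim",(388,110),.159),("rim",(388,130),.158),("bar",(390,400),.223)):
    print(n,wpl(s,w(*q),z))
E
```

```text
prong@bar [ 0.595  -0.2401  0.1865]
prong@bar [ 0.582  -0.2406  0.1865]
straight prong [ 0.6144 -0.2416  0.2065]
straight prong [ 0.6284 -0.2403  0.2065]
tip [ 0.5672 -0.2452  0.2135]
bar end [ 0.5895 -0.2566  0.223 ]
leg @ rim [ 0.5889 -0.2639  0.159 ]
rim [ 0.5888 -0.2603  0.158 ]
bar [ 0.5885 -0.2354  0.223 ]
```

move_arm([
  [[0, 0, -8], 0],
  [[0, 0, -8], 0],
  [[0, 0, -5], 0],
  [[0, 0, 0], 0],
  [[0, 0, 0], 0],
  [[0, 0, 0], 0],
  [[0, 0, 0], 0],
  [[0, 0, 0], 0],
])

```text
clock: 36.0
tool_pos: [0.5885, -0.2223, 0.1426]
orientation: [179.3, 0.2, -87.9]
force: [0.0, -0.1, -2.9]
opening: 0.0087
```

move_arm([
  [[0, 0, -3], 0],
  [[0, 0, 0], 0],
  [[0, 0, 0], 0],
  [[0, 0, -2], 0],
  [[0, 0, 0], 0],
  [[0, 0, 0], 0],
  [[0, 0, 0], 0],
  [[0, 0, 0], 0],
])

```text
clock: 36.8
tool_pos: [0.5887, -0.2224, 0.1375]
orientation: [179.3, 0.2, -87.9]
force: [0.3, 0.4, -3.3]
opening: 0.009
```

move_arm([
  [[0, 0, -2], 0],
  [[0, 0, 0], 0],
  [[0, 0, 0], 0],
  [[0, 0, -1], 0],
  [[0, 0, 0], 0],
  [[0, 0, 0], 0],
  [[0, 0, 0], 0],
  [[0, 0, 0], 0],
])

```text
clock: 37.6
tool_pos: [0.5891, -0.2226, 0.1364]
orientation: [179.4, 0.1, -87.8]
force: [-0.9, 0.4, 1.0]
opening: 0.0089
```

Weight is off the gripper at the expected height (0.136). I check the view before releasing.

```bash
python3 ws.py wq 160 360 130 310 4
```

```text
37.65 [ 0.5891 -0.2225  0.1364] [ 1.7942e+02  1.2000e-01 -8.7850e+01] 0.00899485280623246
```

View pics/wq.png

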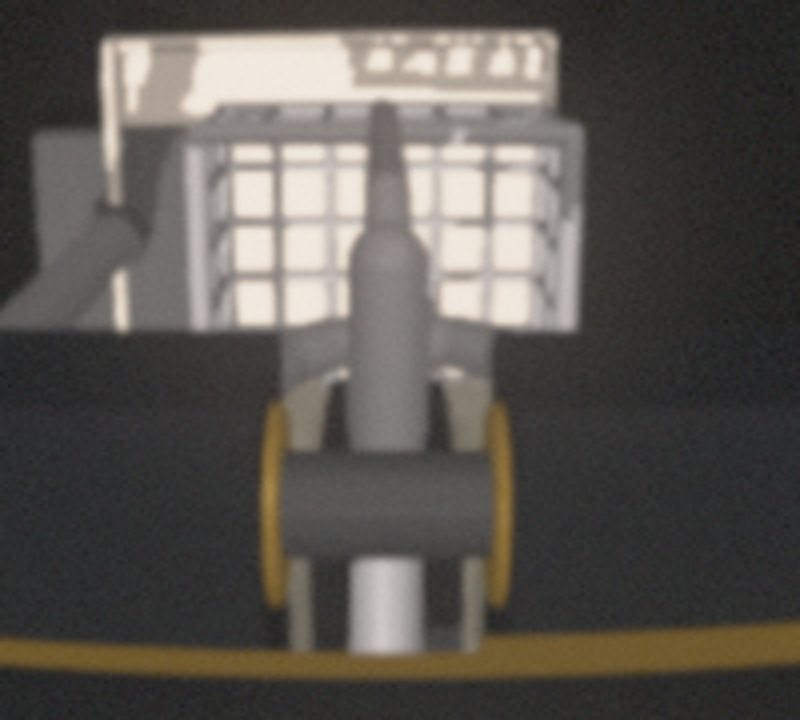

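The bar sits in the right prong's notch, with the prong at row 345 on both sides of the bar. I release and retreat straight up.

move_arm([
  [[0, 0, 0], 0],
  [[0, 0, 0], 0],
  [[0, 0, 0], 0],
  [[0, 0, 0], 0],
  [[0, 0, 0], 0],
  [[0, 0, 0], 0],
  [[0, 0, 0], 0],
  [[0, 0, 0], 0],
], jaw=-0.09)

```text
clock: 38.45
tool_pos: [0.5902, -0.223, 0.1364]
orientation: [179.5, 0.1, -87.8]
force: [0.7, 1.2, 0.2]
opening: 0.04
```

move_arm([
  [[0, 0, 5], 0],
  [[0, 0, 12], 0],
  [[0, 0, 20], 0],
  [[0, 0, 30], 0],
  [[0, 0, 35], 0],
  [[0, 0, 35], 0],
  [[0, 0, 15], 0],
  [[0, 0, 0], 0],
])

```text
clock: 39.25
tool_pos: [0.5888, -0.2235, 0.3008]
orientation: [179.7, -0.0, -87.8]
force: [0.4, -0.0, -0.5]
opening: 0.0401
```

```bash
python3 ws.py wr 60 460 30 320 2; python3 snap.py scene s22.png 210 370 100 250 4
```

```text
39.3 [ 0.5885 -0.2234  0.2998] [179.61  -0.   -87.85] 0.03955902251925593
39.35 [ 0.588  -0.2231  0.298 ] [ 1.7947e+02  4.0000e-02 -8.7850e+01] [ -3.   13.9   5.5   0.  -82.2   5.2] 0.0397626909556722 [-0.5 -0.9 -0.4]
```

View pics/wr.png

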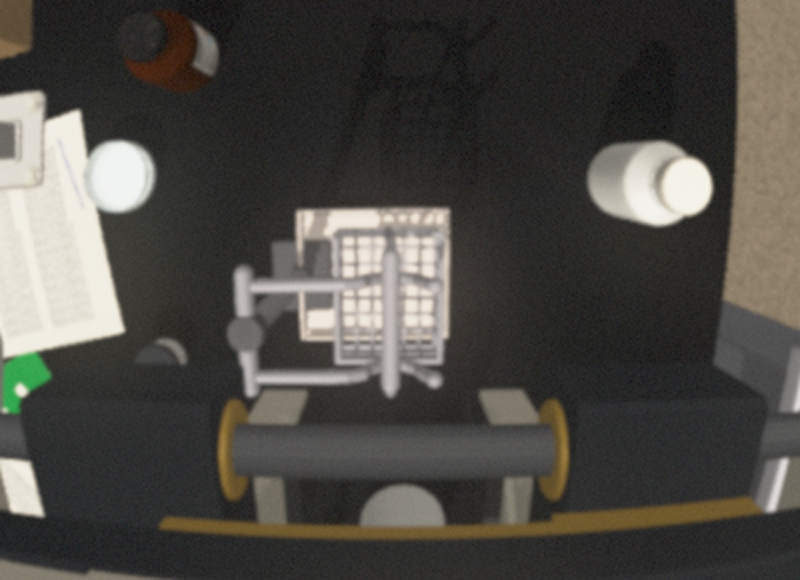

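View pics/s22.png

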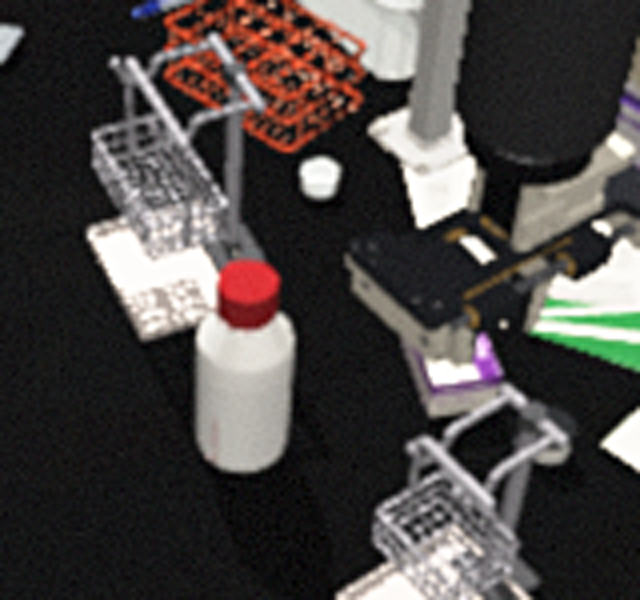

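move_arm([
  [[-10, 10, 0], 0],
  [[-20, 20, 0], 0],
  [[-25, 25, 0], 0],
  [[-20, 20, 0], 0],
  [[0, 0, 0], 0],
  [[0, 0, 0], 0],
  [[0, 0, 0], 0],
  [[0, 0, 0], 0],
])

```text
clock: 40.15
tool_pos: [0.5034, -0.1438, 0.2879]
orientation: [178.6, 0.2, -87.9]
force: [0.1, 0.3, -0.4]
opening: 0.0399
```

```bash
python3 - <<'E'
from h import *
np.set_printoptions(precision=4,suppress=True)
s=np.load("wr.npy",allow_pickle=True).item()
w=lambda u,v:(60+(u+.5)/2-.5,30+(v+.5)/2-.5)
for n,q,z in (("bar-y",(390,247),.195),("bar+y",(390,392),.195),("tip-y",(437,285),.2135),("tip+y",(436,379),.2135),("low bottle cap",(686,186),.13)): print(n,wpl(s,w(*q),z))
E
python3 snap.py top t9.png 130 370 120 260 3; python3 snap.py scene s23.png 150 390 100 330 3
```

```text
bar-y [ 0.5911 -0.2581  0.195 ]
bar+y [ 0.5882 -0.1801  0.195 ]
tip-y [ 0.5676 -0.2423  0.2135]
tip+y [ 0.5655 -0.1944  0.2135]
low bottle cap [ 0.3956 -0.3052  0.13  ]
40.2 [ 0.5034 -0.1439  0.2878] [178.57   0.2  -87.93] [  5.3   4.2  -7.3  -0.3 -79.9  -3.2] 0.03980231414097257 [-0.5  0.4  0.5]
40.25 [ 0.5035 -0.1439  0.2879] [178.57   0.2  -87.94] [  5.3   4.2  -7.3  -0.3 -79.9  -3.2] 0.0398513766956316 [-0.5  0.3  0. ]
```

View pics/t9.png

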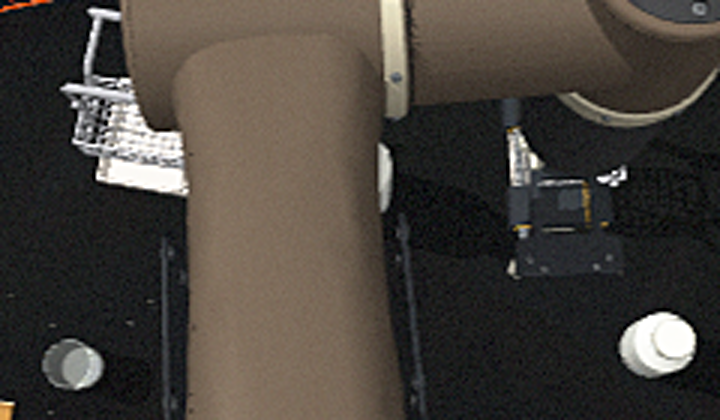

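View pics/s23.png

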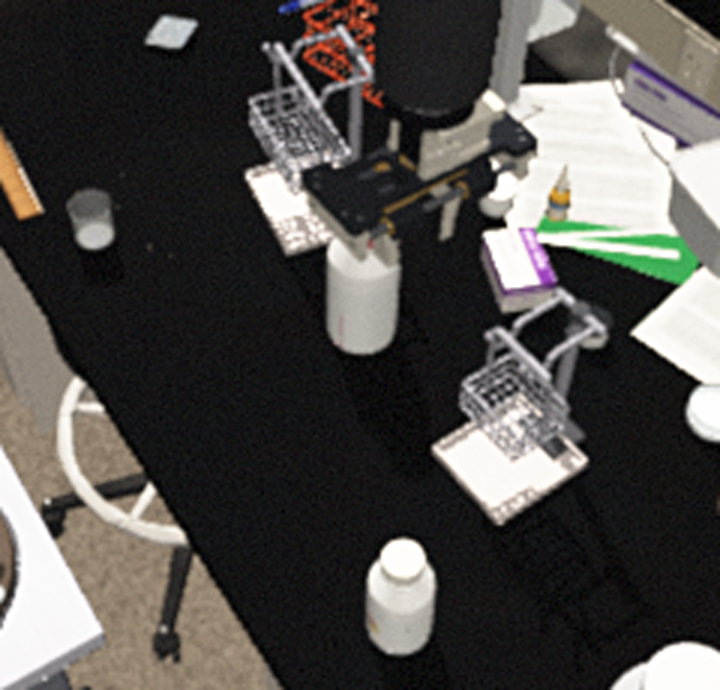

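```bash
python3 -c "
from plant import ctrl
print(ctrl.close_job())"
```

```text
the job is handed in; nothing more can be done
None
```

Both baskets are hung where you asked: the wide basket on the wide double hook and the small basket on the narrow one. I handed the job in at about 40 s of the 64 s allowed.

**Last checks**
- **Small basket:** the bar middle measured about (0.590, -0.219) against a hook point near (0.588, -0.218), with the bar in both notches.
- **Wide basket:** the bar lies across both prongs and looks level. Its weight came off the gripper at the expected height when I set it down. I did not measure its final position numerically.
- **Bystanders:** the tall bottle, the low bottle and the beaker looked upright and in place. I compared pixel positions only for the low bottle, in the scene view, where it had not moved. A wrist-camera estimate of its cap was 18 mm from my first top-view estimate. I put that down to picking different points on the bottle.
- **Robot:** it was clear of everything, with no force on the tool beyond noise.

**What disagreed**
- **TCP height:** the real fingertips sat about 44 mm higher than the reported TCP height, in both the wrist and scene views. My first grasp closed on nothing because of this, and I corrected for the offset from then on.
- **Scene camera:** around the narrow stand it read about 5–10 mm off the top camera, so I relied on the top and wrist views.
- **Narrow hook:** a later wrist measurement placed it about 4 mm to the right of my first estimate, and I used the later one.

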